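# Clamp a well plate in a clamshell sealing jig with its locking pin

### The arm

A 6-joint arm with a two-finger parallel gripper is mounted at the origin on a cart in front of the work surface, level with it; the furniture and walls round the work are solid. World frame = base frame: x ahead of the robot, y to its left, z up, the work surface at z = 0. Lengths are in m, angles in degrees, forces in N, time in s.
With the tool pointing down it reaches from about 0.3 to 0.75 m from the base axis. Payload 8.5 kg.
Tool frame: the origin (TCP) lies at the very end of the fingers, on their centre line; the grasp point (between the pads) lies 19 mm behind it; z points along the fingers, y is the line along which they close (so a half turn about z gives the same grasp; the last joint's range is limited). The gripper opens to 88 mm and grips with 3 to 60 N. Pads are 18 mm wide; open, the fingers measure 123 mm over their backs; the gripper's body (75 mm by 187 mm) begins 45 mm behind the grasp point.
Start: joints at [58.425, 21.807, 74.336, -0, 83.858, -12.336], TCP at [0.181, 0.519, 0.218] pointing down, gripper open.
Joint ranges: [-178.18, 178.18], [-50.72, 133.34], [12.68, 142.11], [-81.47, 261.47], [9.98, 163.14], [-165.26, 165.26]. Speed limits (degrees/s): [136.94, 136.94, 180, 180, 180, 180].

### API

Orientations are given as a 3x3 rotation matrix whose columns are the frame's x, y, z axes.
In Python, from cell import r, cams gives the robot as it stands.
- The arm moves only by the tool carry_out, never from a script. Its argument "plan" is a list of rows, each an object of numbers: "hand": the opening in per cent of the stroke, from 0 (shut) to 100 (fully open); "tx", "ty", "tz": the shift along the world's x, y, z in mm; "rx", "ry", "rz": the turn, a rotation vector about the world's x, y, z in degrees. In form: [{"hand": .., "tx": .., "ty": .., "tz": .., "rx": .., "ry": .., "rz": ..}, ...]. A call has 1 to 10 rows; each row is the pose to reach, as a shift and turn from the pose commanded when the call began; what a row does not reach only later rows make up. A row lasts 1/12 s, in which the tool goes at most 41.7 mm and 7.16 degrees, less where a joint would pass 70% of its speed; a pose out of reach is approached as far as the arm can. A call with a gripper value outside its range is refused whole. The fingers move at their own pace and stop on an object; "newtons" is the grip in N (left out, the last holds). Time passes only in rows, so rows that repeat a pose let the fingers close. It gives the time, the measured TCP pose, the force, the opening and the grip force at its end, in the units of the state.
- r.sense(): the state, without advancing time (a new reading comes with each control period).
- cams.get_image(name): name is "scene" or "side" or "wrist"; returns the picture (400x640x3 uint8, blue, green, red); there is no depth.
- cams.camera_model(name): a dict with "fx", "fy", "cx", "cy" (pixels), "cam_to_world" (4x4, takes a point from camera to world coordinates); the wrist camera has in their place "tool_from_camera" (4x4, takes a point from camera to tool coordinates, whose origin is the TCP and whose axes are the flange's). Camera axes: x right, y up, looking along -z (the intrinsics and any distortion apply to the point x, -y, -z); pixel columns grow to the right and rows downward; lengths in m; the calibration is good to about 2 mm. A picture is of the moment at which its call begins: read the wrist's pose just before it. camera_model takes no time and is no camera call.
- r.job_done(): hands the job in; it is judged then, once.
Trained networks look in the newest picture that a camera, given by its name, has taken for a name from the list of things; names that differ only in an ending like _2 or _b are one class to them, and where a whole thing is asked for, a point or a joint stands for the part that bears it (a point fixed in the world has none). Each returns a list of dicts, best first, with "p" (0 to 1); they miss things now and then, are a little off and sometimes report something else, mostly with a low value. They report only what shows in the picture. A call takes as long as a camera call.
- cams.silhouettes(camera, label): "mask" (400x640 bool, what is visible of it) and "extent" ([left, top, width, height] in pixels, round what is visible of it).
The state is a dict: "time": time; "q": joint angles; "qvel": joint speeds; "joint_torque": joint torques, N m; "tool_pos": TCP position; "tool_rot": TCP orientation; "wrist_force": force on the tool from outside, world axes, zero at the start; "ft_torque": the same for the moment, N m; "opening": finger opening in m; "grip_force": force on a finger pad.
Only numpy, scipy, OpenCV 4.12 (cv2) and the standard library are available. Lean on these libraries where they do the work, as an engineer would, in place of code of your own. Each camera call takes 0.05 s, during which the arm holds its last target. There are 200 camera calls.

### The job

Push the white well plate home against the three steel dowels of the open sealing jig, then fold the blue lid down over it. Take the red-knobbed locking pin out of its grey block, push it down through the hole in the lid and the hole in the base below, and press the lid fully shut with the pin's collar against its spring bumpers. Finish like that: still holding the pin and pressing it down so that the lid stays shut; leave the timer and the marker alone.

Things in the scene. Friction and masses are not known exactly. Their poses are not given: they have to be found in the camera images.
- jig: Sealing jig, fixed. Lower half: grey slab 200 x 180 mm (jig x, y), top at z = 30 mm. Origin: centre of the underside; x points from the mouth (pin side, near the robot) to the hinge side, y along the hinge, z up. Three steel dowels, 12 mm in diameter, 12 mm high above the slab: two on the hinge side at (51, 42) and (51, -42) mm, one on the +y side at (0, 70) mm
- plate_seat (a point): Fixed point of the jig where the plate's centre lies when the plate touches all three dowels: at (2.5, 0.5, 38) mm in the jig's frame; axes as the jig's
- plate_center (a point): Centre (half-way up) of the white 96-well plate, loose, 85 x 127 x 16 mm along its x, y, z, about 60 g; it lies on the slab 10 to 16 mm short of the dowels in both jig x and jig y, turned by up to 0.08 rad. Axes are parallel to the jig's when seated
- jig_lid (a joint): Angle of the blue lid (upper half) in rad: 0 fully shut, grows as it opens to 1.95; starts wide open, leaning back past upright. A friction hinge (0.25 N m) keeps it where it is left, but the bumpers hold it up at about 0.05 when it is not pressed
- lid_hole (a point): Mouth (outer, upper side) of the 15 mm hole through the lid's tongue, 165 mm from the hinge axis; the tongue is 26 mm thick there and its underside meets the slab when shut. z points out of the lid (up when shut). With the lid shut it is exactly above base_hole, 26.5 mm higher
- base_hole (a point): Mouth of the 13.5 mm hole through the slab, at (-95, 0, 30) mm in the jig's frame; z up; 30 mm deep
- pin_grip (a point): Centre of the pin's red grip knob (18 mm in diameter, 32 mm high, axis z up). The loose steel pin (90 g, 84 mm): shank 10 mm in diameter, 46 mm long with a tapered foot, collar 32 mm in diameter and 6 mm thick, knob on top. This point is 16 mm above the collar's top, 68 mm above the foot. At the start the shank stands in the block's hole, collar on the block
- pin_tip (a point): Centre of the pin's foot (lower end of the shank)
- pin: The pin itself; origin at the centre of its foot, z along it to the knob
- pin_block: Grey parking block, fixed, 60 x 60 x 50 mm, with a 13.5 mm hole right through its middle; origin at the centre of its underside. It stands to the left or to the right of the jig
- timer: White kitchen-style timer, 58 x 72 x 21 mm, loose, on the other side of the jig; origin under its centre
- marker_2: White marker pen with a red cap, 130 mm long, loose; origin under its centre
- jig_hinge (a point): Middle of the lid's hinge axis, which runs along jig y; at (70, 0, 52) mm in the jig's frame. The lid is a plate 8 mm thick, 150 mm wide (75 mm either side of the middle), its mid-plane through this axis, reaching 168 mm from it, with a 50 mm wide thick tongue in the middle of the free edge from 147 to 183 mm. Fixed lugs at y = +-55 mm reach 4 mm above the axis
- bumper_tip (a point): Resting tip of one of the two orange sprung bumpers, at (-88, 62, 56) mm in the jig's frame; the other is at (-88, -62, 56). They hold the folded lid ajar (about 8 mm at the mouth) and push back with about 5 N together at first touch, 9 N with the lid fully shut

How it is judged:
By the outcome, as a careful person would: the job done as asked, in the order asked, and still so for the second after the job is handed in, while the arm keeps its last pose, push and grip.
It also fails if it takes over 72 s, if anything falls off the work surface, if the arm or the gripper's body presses on something with over 40 N, if the wrist force passes 120 N, or if a joint passes its speed limit or range.

## Working session

There is one attempt and no reset: what is moved stays moved. The work goes in short steps, Python scripts to look and compute and a tool call to move; the robot and the scene stay as the last step left them, time stands still between calls to the robot, and variables do not carry over. Pictures are saved under pics/ and viewed, at most 10 in all, crops included, and the job is handed in when it is done.

Besides the shell and the picture viewer there is one more tool, called as a command line: name --argument value ..., lists and objects as JSON in quotes. carry_out: Moves the arm, as the interface text tells. Its arguments: {"type":"object","properties":{"plan":{"type":"array"},"newtons":{"type":"number"}},"required":["plan"]}

```bash
ls; mkdir -p pics
python3 - <<'E'
from cell import r, cams
import cv2, numpy as np
np.set_printoptions(precision=4,suppress=True)
print(r.sense())
a=cams.get_image("scene");b=cams.get_image("side")
cv2.imwrite("pics/scene.png",a);cv2.imwrite("pics/side.png",b)
for n in("scene","side","wrist"):print(n,cams.camera_model(n))
E
```

```text
pics
{'time': 0.0, 'q': array([ 58.4253,  21.8401,  74.3845,  -0.0025,  83.8569, -12.3359]), 'qvel': array([ 0.0494, -0.0005,  0.0481, -0.0285, -0.0826,  0.0192]), 'joint_torque': array([  0.0003, -43.7929, -22.4563,   0.0714,   0.0352,  -0.0001]), 'tool_pos': array([0.1811, 0.519 , 0.2176]), 'tool_rot': array([[-0.9442,  0.3295, -0.0007],
       [ 0.3295,  0.9442, -0.0012],
       [ 0.0003, -0.0014, -1.    ]]), 'wrist_force': array([0.7325, 0.1438, 0.5683]), 'ft_torque': array([ 0.0546,  0.0033, -0.0219]), 'grip_force': 0.0, 'opening': 0.08840801641376515}
scene {'fx': 408.07963247035457, 'fy': 408.07963247035457, 'cx': 318.13474124284187, 'cy': 191.0665159742271, 'cam_to_world': array([[ 0.8239,  0.4528, -0.3408,  0.2209],
       [-0.5665,  0.6436, -0.5146, -0.5213],
       [-0.0137,  0.617 ,  0.7868,  0.853 ],
       [ 0.    ,  0.    ,  0.    ,  1.    ]])}
side {'fx': 508.5527725993027, 'fy': 508.5527725993027, 'cx': 324.94720942532666, 'cy': 199.2509113929326, 'cam_to_world': array([[-0.8919,  0.3082, -0.3309,  0.0714],
       [-0.4522, -0.6027,  0.6575,  0.9497],
       [ 0.0032,  0.7361,  0.6769,  1.0407],
       [ 0.    ,  0.    ,  0.    ,  1.    ]])}
wrist {'fx': 313.376108347775, 'fy': 313.376108347775, 'cx': 319.88008463390355, 'cy': 201.74017473761003, 'tool_from_camera': array([[ 0.0005,  0.9611,  0.2762,  0.0719],
       [ 1.    , -0.0003, -0.0006,  0.0006],
       [-0.0005,  0.2762, -0.9611, -0.1662],
       [ 0.    ,  0.    ,  0.    ,  1.    ]])}
```

View pics/scene.png

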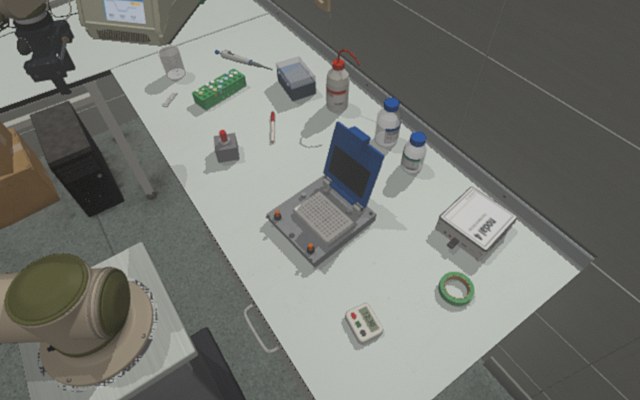

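View pics/side.png

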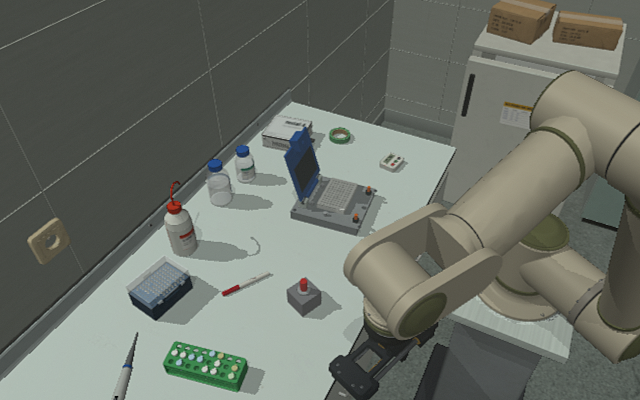

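The scene view shows the jig with slab-top corners at about (268,213), (318,262) and (376,212). The pin block is at (226,150) with the knob at (224,135), and the timer is at (364,323). I'll turn these into rough positions.

```bash
cat > h.py <<'E'
from cell import r, cams
import cv2, numpy as np
from scipy.optimize import least_squares
from scipy.spatial.transform import Rotation as R
np.set_printoptions(precision=4,suppress=True)
def model(n,s=None):
    m=cams.camera_model(n)
    if n=="wrist":
        s=s or r.sense(); T=np.eye(4);T[:3,:3]=s["tool_rot"];T[:3,3]=s["tool_pos"]
        m["cam_to_world"]=T@m["tool_from_camera"]
    return m
def proj(m,P):
    c=m["cam_to_world"];p=(np.atleast_2d(P)-c[:3,3])@c[:3,:3]
    return np.c_[m["cx"]+m["fx"]*p[:,0]/-p[:,2], m["cy"]+m["fy"]*p[:,1]/p[:,2]]
def onplane(m,uv,z):
    uv=np.atleast_2d(uv);c=m["cam_to_world"]
    d=np.c_[(uv[:,0]-m["cx"])/m["fx"],-(uv[:,1]-m["cy"])/m["fy"],-np.ones(len(uv))]@c[:3,:3].T
    return c[:3,3]+d*((z-c[2,3])/d[:,2])[:,None]
E
python3 - <<'E'
from h import *
m=model("scene");s=model("side")
print(m.keys())
print(onplane(m,[(268,213),(318,262),(376,212)],.03))
print("bump",onplane(m,[(278,214),(310,247)],.056), onplane(s,[(368,190),(357,217)],.056))
print("knob",onplane(m,[(224,135)],.072),onplane(s,[(304,284)],.072))
print("timer,marker",onplane(m,[(364,323),(272,127)],.01))
for l in("pin","pin_block","jig","plate_center","jig_lid"):
  for c in("scene","side"):
    q=cams.silhouettes(c,l)
    print(l,c,[(x["p"],x["extent"]) for x in q[:2]])
E
```

```text
dict_keys(['fx', 'fy', 'cx', 'cy', 'cam_to_world'])
[[ 0.4373  0.0314  0.03  ]
 [ 0.4618 -0.1505  0.03  ]
 [ 0.6566 -0.1189  0.03  ]]
bump [[ 0.4485 -0.0023  0.056 ]
 [ 0.4608 -0.1209  0.056 ]] [[ 0.4589 -0.0995  0.056 ]
 [ 0.4414  0.0175  0.056 ]]
knob [[0.4588 0.2985 0.072 ]] [[0.4546 0.2975 0.072 ]]
timer,marker [[ 0.4658 -0.3141  0.01  ]
 [ 0.6111  0.3109  0.01  ]]
pin scene []
pin side [(0.71, [296.7, 275.8, 12.3, 20.3])]
pin_block scene [(0.74, [212.8, 133.3, 28.6, 26.1]), (0.6, [264.9, 122.9, 122.0, 148.6])]
pin_block side [(0.74, [284.2, 282.6, 34.1, 33.3]), (0.58, [285.0, 125.9, 88.2, 110.9])]
jig scene [(0.59, [264.9, 125.3, 122.4, 143.2])]
jig side [(0.89, [284.4, 126.8, 89.0, 108.1])]
plate_center scene [(0.91, [291.7, 195.0, 61.5, 48.8])]
plate_center side [(0.8, [317.5, 172.2, 43.0, 41.2])]
jig_lid scene [(0.58, [321.6, 121.8, 63.4, 88.1]), (0.54, [267.4, 124.9, 117.4, 142.8])]
jig_lid side [(0.97, [287.4, 127.2, 32.0, 72.6]), (0.57, [282.8, 127.3, 94.1, 107.8])]
```

carry_out --plan '[{"hand": 100, "tx": 250, "ty": -220, "tz": 90, "rz": 27}, {"hand": 100, "tx": 250, "ty": -220, "tz": 90, "rz": 27}, {"hand": 100, "tx": 250, "ty": -220, "tz": 90, "rz": 27}, {"hand": 100, "tx": 250, "ty": -220, "tz": 90, "rz": 27}, {"hand": 100, "tx": 250, "ty": -220, "tz": 90, "rz": 27}, {"hand": 100, "tx": 250, "ty": -220, "tz": 90, "rz": 27}, {"hand": 100, "tx": 250, "ty": -220, "tz": 90, "rz": 27}, {"hand": 100, "tx": 250, "ty": -220, "tz": 90, "rz": 27}, {"hand": 100, "tx": 250, "ty": -220, "tz": 90, "rz": 27}, {"hand": 100, "tx": 250, "ty": -220, "tz": 90, "rz": 27}]'

```text
invalid input
```

Run:
```python
from h import *
s=r.sense();a=cams.get_image("wrist");cv2.imwrite("pics/w1.png",a)
print(s["time"],s["tool_pos"],s["q"])
m=model("wrist",s)
for l in("pin","pin_block"):
  q=cams.silhouettes("wrist",l)
  for x in q[:2]:
    e=x["extent"];c=(e[0]+e[2]/2,e[1]+e[3]/2)
    print(l,x["p"],e,onplane(m,c,.07))
np.save("w1.npy",m["cam_to_world"])
```

```text
0.6 [0.1812 0.5193 0.2183] [ 58.4247  21.8059  74.3365  -0.0004  83.8568 -12.3367]
pin_block 0.53 [226.0, 367.4, 30.1, 5.3] [[0.371  0.3509 0.07  ]]
```

carry_out --plan '[{"tx": 90, "ty": -350, "tz": 20}, {"tx": 90, "ty": -350, "tz": 20}, {"tx": 90, "ty": -350, "tz": 20}, {"tx": 90, "ty": -350, "tz": 20}, {"tx": 90, "ty": -350, "tz": 20}, {"tx": 90, "ty": -350, "tz": 20}, {"tx": 90, "ty": -350, "tz": 20}, {"tx": 90, "ty": -350, "tz": 20}, {"tx": 90, "ty": -350, "tz": 20}, {"tx": 90, "ty": -350, "tz": 20}]'

```text
invalid input
```

Run:
```python
from h import *
s=r.sense();a=cams.get_image("wrist");cv2.imwrite("pics/w2.png",a)
print(s["time"],s["tool_pos"],s["q"])
m=model("wrist",s);np.save("w2.npy",m["cam_to_world"])
b=cv2.imread("pics/w1.png")
cv2.imwrite("pics/w12.png",np.vstack([cv2.resize(b[:,100:560],None,fx=.6,fy=.6),]) )
```

```text
0.75 [0.1812 0.5193 0.2183] [ 58.4245  21.8053  74.3365  -0.0004  83.8589 -12.3365]
```

View pics/w2.png

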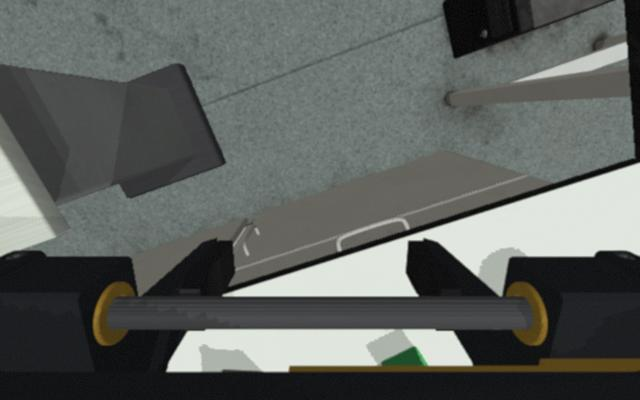

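View pics/w1.png

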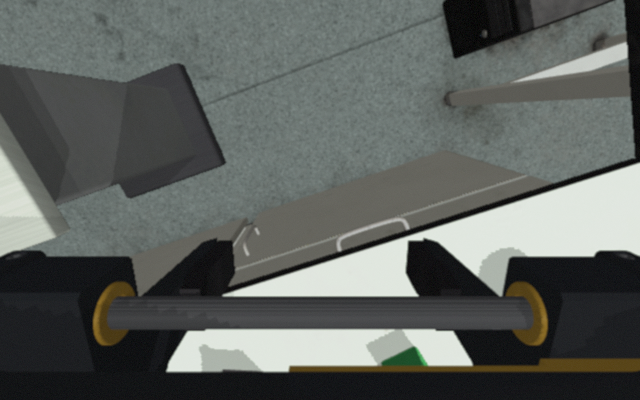

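Both wrist pictures show only floor and the bench edge, with the fingers from about row 240 down. The two moves were refused, probably because each row needs every key.

carry_out --plan '[{"hand": 100, "tx": 250, "ty": -220, "tz": 90, "rx": 0, "ry": 0, "rz": 27}, {"hand": 100, "tx": 250, "ty": -220, "tz": 90, "rx": 0, "ry": 0, "rz": 27}, {"hand": 100, "tx": 250, "ty": -220, "tz": 90, "rx": 0, "ry": 0, "rz": 27}, {"hand": 100, "tx": 250, "ty": -220, "tz": 90, "rx": 0, "ry": 0, "rz": 27}, {"hand": 100, "tx": 250, "ty": -220, "tz": 90, "rx": 0, "ry": 0, "rz": 27}, {"hand": 100, "tx": 250, "ty": -220, "tz": 90, "rx": 0, "ry": 0, "rz": 27}, {"hand": 100, "tx": 250, "ty": -220, "tz": 90, "rx": 0, "ry": 0, "rz": 27}, {"hand": 100, "tx": 250, "ty": -220, "tz": 90, "rx": 0, "ry": 0, "rz": 27}, {"hand": 100, "tx": 250, "ty": -220, "tz": 90, "rx": 0, "ry": 0, "rz": 27}, {"hand": 100, "tx": 250, "ty": -220, "tz": 90, "rx": 0, "ry": 0, "rz": 27}]'

```text
time: 1.63
tool_pos: [0.4348, 0.2964, 0.3092]
tool_rot: [[-0.992, -0.13, 0.003], [-0.13, 0.992, -0.0], [-0.002, -0.0, -1.0]]
wrist_force: [0.5, -0.2, -0.4]
opening: 0.0881
grip_force: 0.0
```

Run:
```python
from h import *
s=r.sense();a=cams.get_image("wrist");cv2.imwrite("pics/w1b.png",a)
m=model("wrist",s);np.save("w1.npy",m["cam_to_world"])
print(s["tool_pos"])
for l in("pin","pin_block"):
  for x in cams.silhouettes("wrist",l)[:2]:
    e=x["extent"];c=(e[0]+e[2]/2,e[1]+e[3]/2)
    print(l,x["p"],e,onplane(m,c,.07))
```

```text
[0.4348 0.2964 0.3092]
pin 0.96 [307.9, 167.5, 24.2, 26.1] [[0.451  0.2997 0.07  ]]
pin_block 0.72 [291.3, 146.4, 55.0, 62.0] [[0.447  0.2976 0.07  ]]
```

carry_out --plan '[{"hand": 100, "tx": 130, "ty": -340, "tz": 20, "rx": 0, "ry": 0, "rz": 0}, {"hand": 100, "tx": 130, "ty": -340, "tz": 20, "rx": 0, "ry": 0, "rz": 0}, {"hand": 100, "tx": 130, "ty": -340, "tz": 20, "rx": 0, "ry": 0, "rz": 0}, {"hand": 100, "tx": 130, "ty": -340, "tz": 20, "rx": 0, "ry": 0, "rz": 0}, {"hand": 100, "tx": 130, "ty": -340, "tz": 20, "rx": 0, "ry": 0, "rz": 0}, {"hand": 100, "tx": 130, "ty": -340, "tz": 20, "rx": 0, "ry": 0, "rz": 0}, {"hand": 100, "tx": 130, "ty": -340, "tz": 20, "rx": 0, "ry": 0, "rz": 0}, {"hand": 100, "tx": 130, "ty": -340, "tz": 20, "rx": 0, "ry": 0, "rz": 0}, {"hand": 100, "tx": 130, "ty": -340, "tz": 20, "rx": 0, "ry": 0, "rz": 0}, {"hand": 100, "tx": 130, "ty": -340, "tz": 20, "rx": 0, "ry": 0, "rz": 0}]'

```text
time: 2.62
tool_pos: [0.5624, -0.044, 0.327]
tool_rot: [[-0.991, -0.132, -0.001], [-0.132, 0.991, -0.0], [0.002, -0.0, -1.0]]
wrist_force: [0.4, 0.8, -0.6]
opening: 0.0882
grip_force: 0.0
```

Run:
```python
from h import *
s=r.sense();a=cams.get_image("wrist")
m=model("wrist",s);np.save("w2.npy",m["cam_to_world"])
print(s["time"],s["tool_pos"],s["q"])
b=cv2.imread("pics/w1b.png")
cv2.imwrite("pics/w2.png",a)
# stack: jig full view + block crop
q=cams.silhouettes("wrist","jig");print([(x["p"],x["extent"]) for x in q[:2]])
cv2.imwrite("pics/c.png",np.hstack([cv2.resize(a[0:300,80:560],(800,500))]))
np.save("w1img.npy",b)
```

```text
2.6167 [ 0.5624 -0.044   0.327 ] [ -16.472    20.5161   58.7004   -0.0493  100.8579 -114.0669]
[(0.88, [247.6, 67.3, 146.2, 228.0]), (0.21, [261.3, 113.0, 95.7, 63.6])]
```

View pics/c.png

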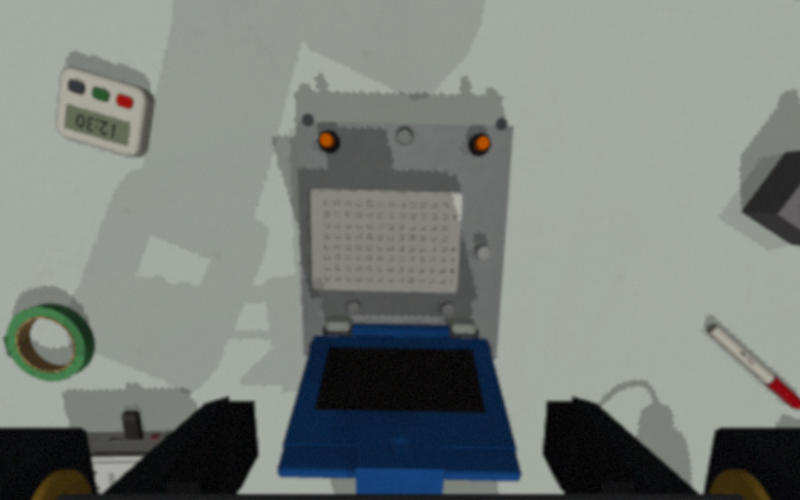

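The view shows (crop pixels) the base hole at (404,135), bumper tips at (328,141) and (482,143), dowel tops at (353,306), (447,308) and (483,250). The plate corners are at (312,190), (462,193), (457,293) and (312,289). I'll fit the jig and plate poses from these.

```bash
cat >> h.py <<'E'
def jw(p,P):  # jig(mm)->world
    c,s=np.cos(p[2]),np.sin(p[2]);P=np.atleast_2d(P)/1000
    return np.c_[p[0]+c*P[:,0]-s*P[:,1],p[1]+s*P[:,0]+c*P[:,1],P[:,2]]
def wj(p,W):
    c,s=np.cos(p[2]),np.sin(p[2]);W=np.atleast_2d(W)
    d=W[:,:2]-p[:2];return 1000*np.c_[c*d[:,0]+s*d[:,1],-s*d[:,0]+c*d[:,1],W[:,2]]
JP=np.array([(-95,0,30),(-88,-62,56),(-88,62,56),(51,-42,42),(51,42,42),(0,70,42)],float)
def fitjig(m,uv):
    f=lambda p:(proj(m,jw(p,JP))-uv).ravel()
    s=least_squares(f,[.55,-.05,.13]);return s.x,s.fun.reshape(-1,2)
E
python3 - <<'E'
from h import *
m=model("wrist");m["cam_to_world"]=np.load("w2.npy")
cv=lambda a:np.array(a,float)*.6+[80,0]
uv=cv([(404,135),(328,141),(482,143),(353,306),(447,308),(483,250)])
p,e=fitjig(m,uv);print(p,e)
np.save("jig.npy",p)
pl=cv([(312,190),(462,193),(457,293),(312,289)])
print("plate corners jig",wj(p,onplane(m,pl,.046)))
for l in("plate_center",):
  for c in cams.silhouettes("wrist",l)[:1]:
    cnt=max(cv2.findContours(c["mask"].astype(np.uint8),0,2)[0],key=cv2.contourArea)[:,0]
    print(c["p"],c["extent"]);w=wj(p,onplane(m,cnt,.046))[:,:2].astype(np.float32)
    print(cv2.minAreaRect(w))
# marker/bottles
M=model("scene");print("bottle",onplane(M,[(388,120),(414,150)],.07),"caps",onplane(M,[(391,103),(419,137)],.13), onplane(M,[(419,137)],.1))
print("seat",jw(p,[2.5,.5,38]),"basehole",jw(p,[-95,0,30]),"top corner",jw(p,[(142,0,220),(167,0,195)]))
E
```

```text
[ 0.5436 -0.0436  0.1138] [[ 0.0794 -0.6341]
 [-1.5966 -1.4225]
 [ 0.58   -0.7056]
 [ 0.1721  1.0875]
 [ 0.6827  0.9381]
 [ 0.2018  1.3689]]
plate corners jig [[-48.8131 -75.151   46.    ]
 [-48.7789  48.6632  46.    ]
 [ 35.1682  48.6558  46.    ]
 [ 34.0245 -77.4042  46.    ]]
0.57 [267.0, 114.3, 89.1, 62.1]
((-8.032493591308594, -15.525978088378906), (86.45887756347656, 127.78479766845703), 1.084336757659912)
bottle [[ 0.8648  0.087   0.07  ]
 [ 0.8446 -0.0414  0.07  ]] caps [[ 0.8662  0.0873  0.13  ]
 [ 0.8377 -0.0521  0.13  ]] [[ 0.8633 -0.0326  0.1   ]]
seat [[ 0.546  -0.0428  0.038 ]] basehole [[ 0.4492 -0.0544  0.03  ]] top corner [[ 0.6846 -0.0274  0.22  ]
 [ 0.7095 -0.0246  0.195 ]]
```

carry_out --plan '[{"hand": 45, "tx": -85, "ty": -20, "tz": -80, "rx": 0, "ry": 0, "rz": -1}, {"hand": 45, "tx": -85, "ty": -20, "tz": -100, "rx": 0, "ry": 0, "rz": -1}, {"hand": 45, "tx": -85, "ty": -20, "tz": -140, "rx": 0, "ry": 0, "rz": -1}, {"hand": 45, "tx": -85, "ty": -20, "tz": -180, "rx": 0, "ry": 0, "rz": -1}, {"hand": 45, "tx": -85, "ty": -20, "tz": -210, "rx": 0, "ry": 0, "rz": -1}, {"hand": 45, "tx": -85, "ty": -20, "tz": -230, "rx": 0, "ry": 0, "rz": -1}, {"hand": 45, "tx": -85, "ty": -20, "tz": -245, "rx": 0, "ry": 0, "rz": -1}, {"hand": 45, "tx": -85, "ty": -20, "tz": -245, "rx": 0, "ry": 0, "rz": -1}]'

```text
time: 3.43
tool_pos: [0.4735, -0.0581, 0.08]
tool_rot: [[-0.993, -0.12, -0.007], [-0.12, 0.993, 0.003], [0.007, 0.004, -1.0]]
wrist_force: [0.3, 0.9, -0.4]
opening: 0.0398
grip_force: 0.0
```

Run:
```python
from h import *
s=r.sense();p=np.load("jig.npy");print(s["time"],s["tool_pos"],wj(p,s["tool_pos"]),s["opening"],s["wrist_force"],np.degrees(np.arctan2(-s["tool_rot"][1,0],-s["tool_rot"][0,0])))
a=cams.get_image("wrist");cv2.imwrite("pics/w3.png",a)
```

```text
3.4333 [ 0.4735 -0.0581  0.08  ] [[-71.2189  -6.443   79.9839]] 0.039821996299863334 [ 0.3342  0.8503 -0.4145] 6.89626833289677
```

carry_out --plan '[{"hand": 45, "tx": 0, "ty": -6, "tz": -30, "rx": 0, "ry": 0, "rz": 0}, {"hand": 45, "tx": 0, "ty": -6, "tz": -44, "rx": 0, "ry": 0, "rz": 0}, {"hand": 45, "tx": 0, "ty": -6, "tz": -44, "rx": 0, "ry": 0, "rz": 0}, {"hand": 45, "tx": 5, "ty": -5, "tz": -44, "rx": 0, "ry": 0, "rz": 0}, {"hand": 45, "tx": 9, "ty": -5, "tz": -44, "rx": 0, "ry": 0, "rz": 0}, {"hand": 45, "tx": 12, "ty": -4, "tz": -44, "rx": 0, "ry": 0, "rz": 0}, {"hand": 45, "tx": 15, "ty": -4, "tz": -44, "rx": 0, "ry": 0, "rz": 0}, {"hand": 45, "tx": 17, "ty": -4, "tz": -44, "rx": 0, "ry": 0, "rz": 0}, {"hand": 45, "tx": 19, "ty": -4, "tz": -44, "rx": 0, "ry": 0, "rz": 0}, {"hand": 45, "tx": 19, "ty": -4, "tz": -44, "rx": 0, "ry": 0, "rz": 0}]'

```text
time: 4.32
tool_pos: [0.4957, -0.0648, 0.0394]
tool_rot: [[-0.993, -0.118, 0.0], [-0.118, 0.993, -0.0], [-0.0, -0.0, -1.0]]
wrist_force: [0.4, 0.2, -0.4]
opening: 0.0397
grip_force: 0.0
```

```bash
cat > st.py <<'E'
from h import *
s=r.sense();p=np.load("jig.npy");print(s["time"],"W",s["tool_pos"],"J",wj(p,s["tool_pos"]),"op",round(s["opening"],4),"F",s["wrist_force"],"M",s["ft_torque"],"grip",s["grip_force"])
E
python3 st.py
```

```text
4.3167 W [ 0.4957 -0.0648  0.0394] J [[-49.9892 -15.6248  39.4332]] op 0.0397 F [ 0.375   0.2299 -0.4239] M [0.0773 0.0087 0.0044] grip 0.0
```

carry_out --plan '[{"hand": 45, "tx": 1, "ty": 0, "tz": -1, "rx": 0, "ry": 0, "rz": 0}, {"hand": 45, "tx": 2, "ty": 0, "tz": -1, "rx": 0, "ry": 0, "rz": 0}, {"hand": 45, "tx": 3, "ty": 0, "tz": -1, "rx": 0, "ry": 0, "rz": 0}, {"hand": 45, "tx": 3, "ty": 0, "tz": -1, "rx": 0, "ry": 0, "rz": 0}]'

```text
time: 4.65
tool_pos: [0.4984, -0.0648, 0.0382]
tool_rot: [[-0.993, -0.118, 0.0], [-0.118, 0.993, 0.0], [-0.0, 0.0, -1.0]]
wrist_force: [-0.5, -0.4, 0.1]
opening: 0.0397
grip_force: 0.0
```

```bash
python3 st.py
python3 - <<'E'
from h import *
a=cams.get_image("wrist");cv2.imwrite("pics/w4.png",a)
p=np.load("jig.npy")
for c in ("scene","wrist"):
  m=model(c)
  if c=="scene":cams.get_image(c)
  for x in cams.silhouettes(c,"plate_center")[:1]:
    cnt=max(cv2.findContours(x["mask"].astype(np.uint8),0,2)[0],key=cv2.contourArea)[:,0]
    w=wj(p,onplane(m,cnt,.046))[:,:2].astype(np.float32);print(c,x["p"],x["extent"],cv2.minAreaRect(w),w.min(0),w.max(0))
E
```

```text
4.65 W [ 0.4984 -0.0648  0.0382] J [[-47.3233 -15.9452  38.219 ]] op 0.0397 F [-0.52   -0.3757  0.0546] M [0.0242 0.013  0.0795] grip 0.0
scene 0.66 [346.4, 305.7, 38.0, 41.8] ((-120.53121185302734, -267.45965576171875), (72.77362823486328, 61.46785354614258), 75.80795288085938) [-154.7334 -306.5911] [ -85.098  -228.4636]
wrist 0.61 [206.2, 232.6, 227.9, 132.8] ((-37.3764533996582, -14.656631469726562), (39.37158966064453, 123.97300720214844), 0.23819665610790253) [-57.0885 -76.6679] [-17.5876  47.289 ]
```

carry_out --plan '[{"hand": 45, "tx": 1, "ty": 0, "tz": 0, "rx": 0, "ry": 0, "rz": 0}, {"hand": 45, "tx": 2, "ty": 0, "tz": 0, "rx": 0, "ry": 0, "rz": 0}, {"hand": 45, "tx": 2, "ty": 0, "tz": 0, "rx": 0, "ry": 0, "rz": 0}]'

```text
time: 5.1
tool_pos: [0.5005, -0.0648, 0.0383]
tool_rot: [[-0.993, -0.118, 0.0], [-0.118, 0.993, -0.0], [-0.0, -0.0, -1.0]]
wrist_force: [-0.2, 0.3, 0.2]
opening: 0.0394
grip_force: 0.0
```

carry_out --plan '[{"hand": 45, "tx": 1, "ty": 0, "tz": 0, "rx": 0, "ry": 0, "rz": 0}, {"hand": 45, "tx": 2, "ty": 0, "tz": 0, "rx": 0, "ry": 0, "rz": 0}, {"hand": 45, "tx": 2, "ty": 0, "tz": 0, "rx": 0, "ry": 0, "rz": 0}]'

```text
time: 5.35
tool_pos: [0.5024, -0.0648, 0.0383]
tool_rot: [[-0.993, -0.118, 0.0], [-0.118, 0.993, -0.0], [-0.0, -0.0, -1.0]]
wrist_force: [-0.7, -0.2, -0.8]
opening: 0.0394
grip_force: 0.0
```

```bash
python3 st.py
python3 - <<'E'
from h import *
a=cams.get_image("wrist");b=cams.get_image("scene")
A=a[60:400,120:520];B=cv2.resize(b[160:280,240:400],None,fx=2.5,fy=2.5,interpolation=2)
H=max(A.shape[0],B.shape[0]);pad=lambda x:np.vstack([x,np.zeros((H-x.shape[0],x.shape[1],3),np.uint8)])
cv2.imwrite("pics/v6.png",np.hstack([pad(A),pad(B)]))
E
```

```text
5.35 W [ 0.5024 -0.0648  0.0383] J [[-43.2758 -16.3702  38.2655]] op 0.0394 F [-0.6574 -0.184  -0.801 ] M [ 0.0283 -0.0026  0.0216] grip 0.0
```

View pics/v6.png

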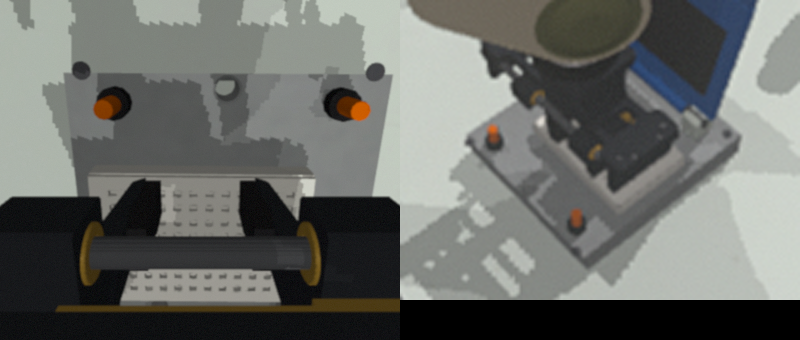

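The wrist view shows the plate's near edge at full-image row ~232, unmoved. The fingers overlie the plate, so when part open their tips sit about 10 mm higher than the TCP. I'll back off and feel for the slab in front of the plate.

carry_out --plan '[{"hand": 45, "tx": -14, "ty": 0, "tz": 5, "rx": 0, "ry": 0, "rz": 0}, {"hand": 45, "tx": -28, "ty": -3, "tz": 5, "rx": 0, "ry": 0, "rz": 0}, {"hand": 45, "tx": -28, "ty": -3, "tz": 0, "rx": 0, "ry": 0, "rz": 0}, {"hand": 45, "tx": -28, "ty": -3, "tz": -5, "rx": 0, "ry": 0, "rz": 0}, {"hand": 45, "tx": -28, "ty": -3, "tz": -8, "rx": 0, "ry": 0, "rz": 0}, {"hand": 45, "tx": -28, "ty": -3, "tz": -8, "rx": 0, "ry": 0, "rz": 0}]'

```text
time: 5.95
tool_pos: [0.4745, -0.0677, 0.0294]
tool_rot: [[-0.993, -0.118, -0.001], [-0.118, 0.993, 0.0], [0.001, 0.001, -1.0]]
wrist_force: [0.1, -0.6, -0.4]
opening: 0.0396
grip_force: 0.0
```

carry_out --plan '[{"hand": 45, "tx": 0, "ty": 0, "tz": -1, "rx": 0, "ry": 0, "rz": 0}, {"hand": 45, "tx": 0, "ty": 0, "tz": -2, "rx": 0, "ry": 0, "rz": 0}, {"hand": 45, "tx": 0, "ty": 0, "tz": -2, "rx": 0, "ry": 0, "rz": 0}]'

```text
time: 6.2
tool_pos: [0.4744, -0.0677, 0.0281]
tool_rot: [[-0.993, -0.118, -0.0], [-0.118, 0.993, 0.0], [0.0, 0.0, -1.0]]
wrist_force: [-0.0, 0.6, 0.1]
opening: 0.0396
grip_force: 0.0
```

carry_out --plan '[{"hand": 45, "tx": 0, "ty": 0, "tz": -2, "rx": 0, "ry": 0, "rz": 0}, {"hand": 45, "tx": 4, "ty": 0, "tz": -3, "rx": 0, "ry": 0, "rz": 0}, {"hand": 45, "tx": 8, "ty": 1, "tz": -3, "rx": 0, "ry": 0, "rz": 0}, {"hand": 45, "tx": 12, "ty": 1, "tz": -3, "rx": 0, "ry": 0, "rz": 0}, {"hand": 45, "tx": 15, "ty": 1, "tz": -3, "rx": 0, "ry": 0, "rz": 0}, {"hand": 45, "tx": 18, "ty": 2, "tz": -3, "rx": 0, "ry": 0, "rz": 0}, {"hand": 45, "tx": 20, "ty": 2, "tz": -3, "rx": 0, "ry": 0, "rz": 0}, {"hand": 45, "tx": 20, "ty": 2, "tz": -3, "rx": 0, "ry": 0, "rz": 0}]'

```text
time: 6.87
tool_pos: [0.4947, -0.0657, 0.0253]
tool_rot: [[-0.993, -0.118, 0.0], [-0.118, 0.993, -0.0], [-0.0, -0.0, -1.0]]
wrist_force: [0.3, 0.5, 1.3]
opening: 0.0397
grip_force: 0.0
```

carry_out --plan '[{"hand": 45, "tx": 1, "ty": 0, "tz": 0, "rx": 0, "ry": 0, "rz": 0}, {"hand": 45, "tx": 2, "ty": 0, "tz": 0, "rx": 0, "ry": 0, "rz": 0}, {"hand": 45, "tx": 2, "ty": 0, "tz": 0, "rx": 0, "ry": 0, "rz": 0}]'

```text
time: 7.12
tool_pos: [0.4963, -0.0658, 0.0253]
tool_rot: [[-0.993, -0.118, 0.0], [-0.118, 0.993, -0.0], [-0.0, -0.0, -1.0]]
wrist_force: [-0.4, 0.7, 0.2]
opening: 0.0396
grip_force: 0.0
```

```bash
cat > edge.py <<'E'
from h import *
p=np.load("jig.npy");s=r.sense();m=model("wrist",s);a=cams.get_image("wrist");cv2.imwrite("pics/edge.png",a)
for x in cams.silhouettes("wrist","plate_center")[:1]:
    cnt=max(cv2.findContours(x["mask"].astype(np.uint8),0,2)[0],key=cv2.contourArea)[:,0]
    w=wj(p,onplane(m,cnt,.046))[:,:2].astype(np.float32);print("plate",x["p"],x["extent"],cv2.minAreaRect(w),w.min(0),w.max(0))
E
python3 st.py;python3 edge.py
```

```text
7.1167 W [ 0.4963 -0.0658  0.0253] J [[-49.4352 -16.6899  25.2862]] op 0.0396 F [-0.4031  0.6501  0.1579] M [0.0423 0.0064 0.0424] grip 0.0
plate 0.61 [202.2, 245.6, 237.8, 120.4] ((5.156313896179199, -16.08980941772461), (23.95760154724121, 89.55628967285156), 0.8668184876441956) [ -6.849  -60.7065] [17.49   28.8441]
```

Run:
```python
from h import *
a=cv2.imread("pics/edge.png");cv2.imwrite("pics/v7.png",cv2.resize(a[100:380,140:500],None,fx=2.1,fy=2.1))
```

```text
(no output)
```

View pics/v7.png

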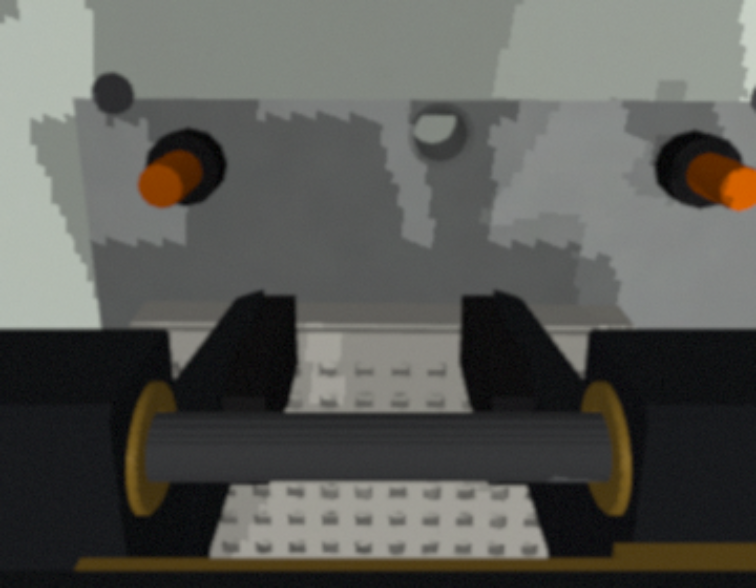

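The fingers still overlie the plate, whose near top edge is at image row ~256 (jig x about -51). The bumpers and hole match the model, so the real finger ends are about 18–20 mm behind the reported TCP. I'll back off and go about 12 mm lower.

carry_out --plan '[{"hand": 45, "tx": 0, "ty": 0, "tz": 4, "rx": 0, "ry": 0, "rz": 0}, {"hand": 45, "tx": -12, "ty": -1, "tz": 4, "rx": 0, "ry": 0, "rz": 0}, {"hand": 45, "tx": -23, "ty": -1, "tz": 4, "rx": 0, "ry": 0, "rz": 0}, {"hand": 45, "tx": -23, "ty": -1, "tz": 0, "rx": 0, "ry": 0, "rz": 0}, {"hand": 45, "tx": -23, "ty": -1, "tz": -4, "rx": 0, "ry": 0, "rz": 0}, {"hand": 45, "tx": -23, "ty": -1, "tz": -7, "rx": 0, "ry": 0, "rz": 0}, {"hand": 45, "tx": -23, "ty": -1, "tz": -7, "rx": 0, "ry": 0, "rz": 0}]'

```text
time: 7.8
tool_pos: [0.4735, -0.0667, 0.0176]
tool_rot: [[-0.993, -0.118, -0.001], [-0.118, 0.993, 0.0], [0.001, 0.0, -1.0]]
wrist_force: [-0.5, -0.1, 0.9]
opening: 0.0394
grip_force: 0.0
```

carry_out --plan '[{"hand": 45, "tx": 0, "ty": 0, "tz": -1, "rx": 0, "ry": 0, "rz": 0}, {"hand": 45, "tx": 0, "ty": 0, "tz": -2, "rx": 0, "ry": 0, "rz": 0}, {"hand": 45, "tx": 0, "ty": 0, "tz": -3, "rx": 0, "ry": 0, "rz": 0}, {"hand": 45, "tx": 0, "ty": 0, "tz": -3, "rx": 0, "ry": 0, "rz": 0}]'

```text
time: 8.13
tool_pos: [0.4733, -0.0667, 0.0151]
tool_rot: [[-0.993, -0.118, -0.0], [-0.118, 0.993, 0.0], [0.0, 0.0, -1.0]]
wrist_force: [-0.1, 0.6, 0.5]
opening: 0.0396
grip_force: 0.0
```

carry_out --plan '[{"hand": 45, "tx": 5, "ty": 0, "tz": 0, "rx": 0, "ry": 0, "rz": 0}, {"hand": 45, "tx": 9, "ty": 1, "tz": 0, "rx": 0, "ry": 0, "rz": 0}, {"hand": 45, "tx": 12, "ty": 1, "tz": 0, "rx": 0, "ry": 0, "rz": 0}, {"hand": 45, "tx": 15, "ty": 1, "tz": 0, "rx": 0, "ry": 0, "rz": 0}, {"hand": 45, "tx": 17, "ty": 2, "tz": 0, "rx": 0, "ry": 0, "rz": 0}, {"hand": 45, "tx": 19, "ty": 2, "tz": 0, "rx": 0, "ry": 0, "rz": 0}, {"hand": 45, "tx": 20, "ty": 2, "tz": 0, "rx": 0, "ry": 0, "rz": 0}, {"hand": 45, "tx": 20, "ty": 2, "tz": 0, "rx": 0, "ry": 0, "rz": 0}]'

```text
time: 8.8
tool_pos: [0.4934, -0.0647, 0.0152]
tool_rot: [[-0.993, -0.118, 0.0], [-0.118, 0.993, -0.0], [-0.0, -0.0, -1.0]]
wrist_force: [-1.1, 0.7, -0.3]
opening: 0.0398
grip_force: 0.0
```

```bash
python3 st.py
```

```text
8.8 W [ 0.4934 -0.0647  0.0152] J [[-52.2165 -15.3337  15.2315]] op 0.0398 F [-1.0618  0.6639 -0.2595] M [ 0.0065 -0.0424 -0.0024] grip 0.0
```

carry_out --plan '[{"hand": 45, "tx": 1, "ty": 0, "tz": 0, "rx": 0, "ry": 0, "rz": 0}, {"hand": 45, "tx": 2, "ty": 0, "tz": 0, "rx": 0, "ry": 0, "rz": 0}, {"hand": 45, "tx": 2, "ty": 0, "tz": 0, "rx": 0, "ry": 0, "rz": 0}, {"hand": 45, "tx": 2, "ty": 0, "tz": 0, "rx": 0, "ry": 0, "rz": 0}]'

```text
time: 9.13
tool_pos: [0.4953, -0.0648, 0.0153]
tool_rot: [[-0.993, -0.118, 0.0], [-0.118, 0.993, -0.0], [-0.0, -0.0, -1.0]]
wrist_force: [-0.2, 0.7, 0.1]
opening: 0.0395
grip_force: 0.0
```

```bash
python3 st.py; python3 edge.py
```

```text
9.1333 W [ 0.4953 -0.0648  0.0153] J [[-50.3647 -15.5629  15.2696]] op 0.0395 F [-0.1564  0.6534  0.0507] M [ 0.0023 -0.0102 -0.0045] grip 0.0
plate 0.68 [220.1, 272.3, 195.5, 92.8] ((-4.637048721313477, -14.545989990234375), (21.803796768188477, 83.91568756103516), 0.23119361698627472) [-15.6446 -56.4647] [ 6.4302 27.4529]
```

carry_out --plan '[{"hand": 45, "tx": 1, "ty": 0, "tz": 0, "rx": 0, "ry": 0, "rz": 0}, {"hand": 45, "tx": 2, "ty": 0, "tz": 0, "rx": 0, "ry": 0, "rz": 0}, {"hand": 45, "tx": 2, "ty": 0, "tz": 0, "rx": 0, "ry": 0, "rz": 0}, {"hand": 45, "tx": 2, "ty": 0, "tz": 0, "rx": 0, "ry": 0, "rz": 0}]'

```text
time: 9.57
tool_pos: [0.4958, -0.0646, 0.0152]
tool_rot: [[-0.993, -0.118, -0.003], [-0.118, 0.993, 0.0], [0.003, 0.001, -1.0]]
wrist_force: [-6.5, -1.0, 5.1]
opening: 0.0391
grip_force: 3.6
```

carry_out --plan '[{"hand": 45, "tx": 1, "ty": 0, "tz": 0, "rx": 0, "ry": 0, "rz": 0}, {"hand": 45, "tx": 1, "ty": 0, "tz": 0, "rx": 0, "ry": 0, "rz": 0}, {"hand": 45, "tx": 1, "ty": 0, "tz": 0, "rx": 0, "ry": 0, "rz": 0}]'

```text
time: 9.82
tool_pos: [0.4958, -0.0645, 0.0152]
tool_rot: [[-0.993, -0.118, -0.005], [-0.118, 0.993, 0.001], [0.005, 0.001, -1.0]]
wrist_force: [-11.8, -2.8, 8.4]
opening: 0.0397
grip_force: 5.7
```

carry_out --plan '[{"hand": 45, "tx": -12, "ty": -1, "tz": 0, "rx": 0, "ry": 0, "rz": 0}, {"hand": 45, "tx": -12, "ty": -1, "tz": 25, "rx": 0, "ry": 0, "rz": 0}, {"hand": 0, "tx": -12, "ty": -30, "tz": 60, "rx": 0, "ry": 0, "rz": 0}, {"hand": 0, "tx": 15, "ty": -70, "tz": 60, "rx": 0, "ry": 0, "rz": 0}, {"hand": 0, "tx": 50, "ty": -89, "tz": 50, "rx": 0, "ry": 0, "rz": 0}, {"hand": 0, "tx": 60, "ty": -89, "tz": 30, "rx": 0, "ry": 0, "rz": 0}, {"hand": 0, "tx": 60, "ty": -89, "tz": 30, "rx": 0, "ry": 0, "rz": 0}]'

```text
time: 10.4
tool_pos: [0.5595, -0.1551, 0.0422]
tool_rot: [[-0.993, -0.116, -0.002], [-0.116, 0.993, 0.001], [0.002, 0.001, -1.0]]
wrist_force: [-0.3, -0.1, -0.5]
opening: 0.0082
grip_force: 0.0
```

```bash
python3 st.py; python3 edge.py
python3 - <<'E'
from h import *
a=cv2.imread("pics/edge.png")
g=cv2.cvtColor(a,6)[:,318:322].mean(1)
print([int(x) for x in g[180:300:4]])
E
```

```text
10.4 W [ 0.5595 -0.1551  0.0422] J [[   3.1273 -112.5945   42.2183]] op 0.0082 F [-0.2615 -0.054  -0.5143] M [ 0.0876  0.0544 -0.0437] grip 0.0
plate 0.9 [372.0, 164.3, 248.3, 131.4] ((-3.50921630859375, -17.40776824951172), (78.95369720458984, 128.40113830566406), 0.10581701248884201) [-43.0008 -81.6703] [35.9449 46.7865]
[163, 164, 163, 177, 181, 163, 163, 163, 164, 163, 164, 164, 163, 163, 163, 162, 163, 163, 163, 162, 163, 162, 162, 163, 163, 163, 176, 182, 182, 116]
```

Run:
```python
from h import *
a=cams.get_image("wrist");g=cv2.cvtColor(a,6);s=r.sense();print(s["opening"])
for c in range(270,372,8):
  col=g[150:330,c]<45; print(c,150+np.argmax(col) if col.any() else None,end=" ")
```

```text
0.0004660274073000856
270 258 278 258 286 256 294 242 302 239 310 242 318 297 326 242 334 242 342 240 350 171 358 257 366 257
```

carry_out --plan '[{"hand": 0, "tx": -3, "ty": 0, "tz": -15, "rx": 0, "ry": 0, "rz": 0}, {"hand": 0, "tx": -3, "ty": 0, "tz": -28, "rx": 0, "ry": 0, "rz": 0}, {"hand": 0, "tx": -3, "ty": 0, "tz": -28, "rx": 0, "ry": 0, "rz": 0}, {"hand": 0, "tx": -4, "ty": 10, "tz": -28, "rx": 0, "ry": 0, "rz": 0}, {"hand": 0, "tx": -5, "ty": 15, "tz": -28, "rx": 0, "ry": 0, "rz": 0}, {"hand": 0, "tx": -5, "ty": 19, "tz": -28, "rx": 0, "ry": 0, "rz": 0}, {"hand": 0, "tx": -6, "ty": 23, "tz": -28, "rx": 0, "ry": 0, "rz": 0}, {"hand": 0, "tx": -6, "ty": 26, "tz": -28, "rx": 0, "ry": 0, "rz": 0}, {"hand": 0, "tx": -6, "ty": 29, "tz": -28, "rx": 0, "ry": 0, "rz": 0}, {"hand": 0, "tx": -6, "ty": 29, "tz": -28, "rx": 0, "ry": 0, "rz": 0}]'

```text
time: 11.38
tool_pos: [0.5523, -0.1242, 0.0174]
tool_rot: [[-0.993, -0.118, 0.0], [-0.118, 0.993, 0.0], [-0.0, 0.0, -1.0]]
wrist_force: [0.3, 0.4, 0.6]
opening: 0.0005
grip_force: 0.0
```

```bash
python3 st.py; python3 edge.py
```

```text
11.3833 W [ 0.5523 -0.1242  0.0174] J [[ -0.5078 -81.091   17.4232]] op 0.0005 F [0.3164 0.3878 0.6207] M [0.0461 0.0116 0.0326] grip 0.0
plate 0.9 [345.1, 180.5, 282.6, 161.2] ((-13.750470161437988, -4.4949188232421875), (126.4741439819336, 59.293663024902344), 89.85049438476562) [-43.4257 -67.6626] [16.0104 58.7344]
```

carry_out --plan '[{"hand": 0, "tx": 0, "ty": 1, "tz": 0, "rx": 0, "ry": 0, "rz": 0}, {"hand": 0, "tx": 0, "ty": 2, "tz": 0, "rx": 0, "ry": 0, "rz": 0}, {"hand": 0, "tx": 0, "ty": 3, "tz": 0, "rx": 0, "ry": 0, "rz": 0}, {"hand": 0, "tx": 0, "ty": 3, "tz": 0, "rx": 0, "ry": 0, "rz": 0}]'

```text
time: 11.82
tool_pos: [0.5522, -0.1217, 0.0172]
tool_rot: [[-0.993, -0.118, -0.0], [-0.118, 0.993, 0.0], [0.0, 0.0, -1.0]]
wrist_force: [0.2, 0.4, 0.1]
opening: 0.0001
grip_force: 0.2
```

carry_out --plan '[{"hand": 0, "tx": 0, "ty": 1, "tz": 0, "rx": 0, "ry": 0, "rz": 0}, {"hand": 0, "tx": 0, "ty": 2, "tz": 0, "rx": 0, "ry": 0, "rz": 0}, {"hand": 0, "tx": 0, "ty": 2, "tz": 0, "rx": 0, "ry": 0, "rz": 0}]'

```text
time: 12.07
tool_pos: [0.5523, -0.1213, 0.0174]
tool_rot: [[-0.993, -0.118, 0.0], [-0.118, 0.993, -0.003], [0.0, -0.003, -1.0]]
wrist_force: [-2.1, -8.7, -0.8]
opening: 0.0006
grip_force: 4.2
```

carry_out --plan '[{"hand": 0, "tx": 0, "ty": 1, "tz": 0, "rx": 0, "ry": 0, "rz": 0}, {"hand": 0, "tx": 0, "ty": 2, "tz": 0, "rx": 0, "ry": 0, "rz": 0}, {"hand": 0, "tx": 0, "ty": 2, "tz": 0, "rx": 0, "ry": 0, "rz": 0}]'

```text
time: 12.32
tool_pos: [0.5524, -0.1211, 0.0176]
tool_rot: [[-0.993, -0.118, 0.001], [-0.118, 0.993, -0.006], [-0.0, -0.006, -1.0]]
wrist_force: [-4.2, -17.6, -0.4]
opening: 0.0
grip_force: 8.4
```

```bash
python3 st.py; python3 edge.py
```

```text
12.3167 W [ 0.5524 -0.1211  0.0176] J [[ -0.0016 -77.9877  17.6323]] op 0.0 F [ -4.225  -17.6105  -0.3564] M [-2.7705  0.6241  0.0498] grip 8.417923240922391
plate 0.71 [347.1, 179.7, 280.9, 163.4] ((-13.22683334350586, -1.5182151794433594), (59.56039810180664, 126.47850799560547), 0.34458133578300476) [-43.2462 -64.8503] [16.4925 61.7357]
```

carry_out --plan '[{"hand": 0, "tx": 1, "ty": -10, "tz": 0, "rx": 0, "ry": 0, "rz": 0}, {"hand": 0, "tx": 1, "ty": -12, "tz": 35, "rx": 0, "ry": 0, "rz": 0}, {"hand": 45, "tx": -25, "ty": 0, "tz": 55, "rx": 0, "ry": 0, "rz": 0}, {"hand": 45, "tx": -55, "ty": 30, "tz": 55, "rx": 0, "ry": 0, "rz": 0}, {"hand": 45, "tx": -75, "ty": 65, "tz": 55, "rx": 0, "ry": 0, "rz": 0}, {"hand": 45, "tx": -75, "ty": 70, "tz": 45, "rx": 0, "ry": 0, "rz": 0}, {"hand": 45, "tx": -75, "ty": 70, "tz": 20, "rx": 0, "ry": 0, "rz": 0}, {"hand": 45, "tx": -75, "ty": 70, "tz": -1, "rx": 0, "ry": 0, "rz": 0}, {"hand": 45, "tx": -75, "ty": 70, "tz": -1, "rx": 0, "ry": 0, "rz": 0}]'

```text
time: 13.17
tool_pos: [0.4756, -0.047, 0.0137]
tool_rot: [[-0.993, -0.118, -0.005], [-0.118, 0.993, 0.002], [0.005, 0.003, -1.0]]
wrist_force: [-1.3, -0.5, -0.5]
opening: 0.0395
grip_force: 0.0
```

```bash
python3 st.py; python3 edge.py
```

```text
13.1667 W [ 0.4756 -0.047   0.0137] J [[-67.8665   4.3467  13.7174]] op 0.0395 F [-1.2941 -0.4913 -0.4767] M [ 0.0515  0.0239 -0.0089] grip 0.0
plate 0.59 [236.9, 329.6, 160.9, 34.5] ((-23.519447326660156, 5.050567626953125), (21.43674659729004, 82.3143539428711), 0.08776552975177765) [-34.2623 -36.0911] [-12.7388  46.2231]
```

carry_out --plan '[{"hand": 45, "tx": 4, "ty": 1, "tz": 0, "rx": 0, "ry": 0, "rz": 0}, {"hand": 45, "tx": 8, "ty": 1, "tz": 0, "rx": 0, "ry": 0, "rz": 0}, {"hand": 45, "tx": 12, "ty": 2, "tz": 0, "rx": 0, "ry": 0, "rz": 0}, {"hand": 45, "tx": 15, "ty": 2, "tz": 0, "rx": 0, "ry": 0, "rz": 0}, {"hand": 45, "tx": 17, "ty": 2, "tz": 0, "rx": 0, "ry": 0, "rz": 0}, {"hand": 45, "tx": 18, "ty": 2, "tz": 0, "rx": 0, "ry": 0, "rz": 0}, {"hand": 45, "tx": 18, "ty": 2, "tz": 0, "rx": 0, "ry": 0, "rz": 0}]'

```text
time: 13.85
tool_pos: [0.4937, -0.0457, 0.0164]
tool_rot: [[-0.993, -0.118, -0.004], [-0.118, 0.993, 0.0], [0.004, 0.001, -1.0]]
wrist_force: [-8.7, -1.6, 6.4]
opening: 0.0398
grip_force: 4.3
```

```bash
python3 st.py
```

```text
13.85 W [ 0.4937 -0.0457  0.0164] J [[-49.7832   3.5838  16.4047]] op 0.0398 F [-8.7201 -1.5621  6.3541] M [-0.4674  1.3113 -0.2556] grip 4.3337581981904805
```

carry_out --plan '[{"hand": 45, "tx": -10, "ty": -1, "tz": 0, "rx": 0, "ry": 0, "rz": 0}, {"hand": 45, "tx": -10, "ty": -1, "tz": 35, "rx": 0, "ry": 0, "rz": 0}, {"hand": 0, "tx": -10, "ty": 0, "tz": 76, "rx": 0, "ry": 0, "rz": 0}, {"hand": 0, "tx": -10, "ty": 0, "tz": 117, "rx": 0, "ry": 0, "rz": 0}, {"hand": 0, "tx": -10, "ty": 0, "tz": 158, "rx": 0, "ry": 0, "rz": 0}, {"hand": 0, "tx": -10, "ty": 0, "tz": 199, "rx": 0, "ry": 0, "rz": 0}, {"hand": 0, "tx": -10, "ty": 0, "tz": 235, "rx": 0, "ry": 0, "rz": 0}, {"hand": 0, "tx": 0, "ty": 0, "tz": 265, "rx": 0, "ry": 0, "rz": 0}]'

```text
time: 14.52
tool_pos: [0.4944, -0.0455, 0.2849]
tool_rot: [[-0.993, -0.118, 0.003], [-0.118, 0.993, -0.001], [-0.003, -0.001, -1.0]]
wrist_force: [0.8, -0.1, -0.6]
opening: 0.0016
grip_force: 0.0
```

Run:
```python
from h import *
s=r.sense();m=model("wrist",s);p=np.load("jig.npy");a=cams.get_image("wrist");cv2.imwrite("pics/seat.png",a)
print(wj(p,s["tool_pos"]))
H=cv2.cvtColor(a,6)
# plate view crop projected: rectify at z=.046, jig x -70..70,y -90..90, 4px/mm
g=np.array([(x,y,46) for x in(-60,70) for y in(-90,90)],float)
uv=proj(m,jw(p,g)).astype(np.float32)
dst=np.float32([(0,0),(720,0),(0,520),(720,520)])
cv2.imwrite("pics/v8.png",cv2.warpPerspective(a,cv2.getPerspectiveTransform(uv,dst),(720,520)));print(uv)
```

```text
[[-49.0232   3.6998 284.9489]]
[[246.9468 159.4137]
 [385.9113 160.0644]
 [252.5104 251.3625]
 [380.0717 251.9393]]
```

View pics/v8.png

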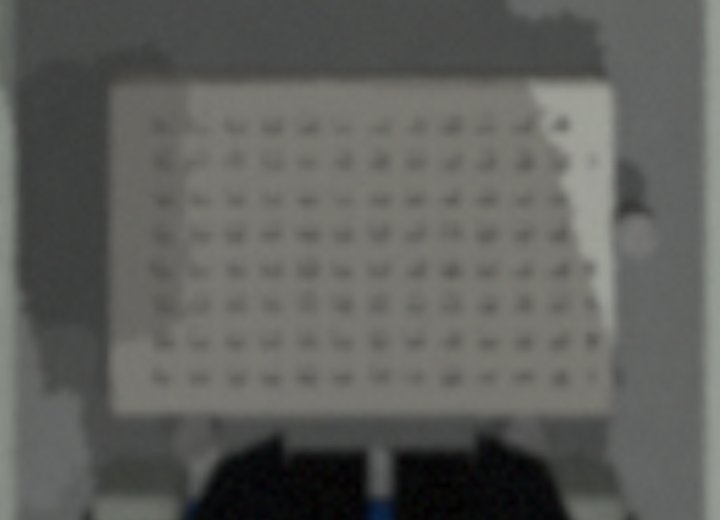

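The rectified view shows the plate square to the jig. Its right edge (x≈613) touches the side dowel at (638,235), and its lower edge (y≈415) is against the hinge dowels, so it is seated. Next is the lid.

carry_out --plan '[{"hand": 0, "tx": 41, "ty": 4, "tz": 15, "rx": 0, "ry": 0, "rz": 0}, {"hand": 0, "tx": 82, "ty": 8, "tz": 15, "rx": 0, "ry": 0, "rz": 0}, {"hand": 0, "tx": 123, "ty": 12, "tz": 15, "rx": 0, "ry": 0, "rz": 0}, {"hand": 0, "tx": 164, "ty": 16, "tz": 10, "rx": 0, "ry": 0, "rz": 0}, {"hand": 0, "tx": 195, "ty": 20, "tz": 5, "rx": 0, "ry": 0, "rz": 0}, {"hand": 0, "tx": 214, "ty": 20, "tz": 0, "rx": 0, "ry": 0, "rz": 0}, {"hand": 0, "tx": 214, "ty": 20, "tz": -30, "rx": 0, "ry": 0, "rz": 0}, {"hand": 0, "tx": 214, "ty": 20, "tz": -30, "rx": 0, "ry": 0, "rz": 0}]'

```text
time: 15.23
tool_pos: [0.7086, -0.0253, 0.2444]
tool_rot: [[-0.993, -0.118, -0.01], [-0.118, 0.993, 0.002], [0.01, 0.003, -1.0]]
wrist_force: [0.2, 0.3, -0.8]
opening: 0.0004
grip_force: 0.0
```

```bash
python3 st.py
python3 - <<'E'
from h import *
print(r.sense()["q"])
a=cams.get_image("side");b=cams.get_image("scene")
A=cv2.resize(a[80:260,230:420],None,fx=2.1,fy=2.1);B=cv2.resize(b[80:260,260:450],None,fx=2.1,fy=2.1)
cv2.imwrite("pics/v9.png",np.hstack([A,B]))
E
```

```text
15.2333 W [ 0.7086 -0.0253  0.2444] J [[166.0763  -0.5827 244.4081]] op 0.0004 F [ 0.2084  0.3459 -0.792 ] M [ 0.0671 -0.0091  0.0088] grip 0.0
[ -11.5831   38.9853   39.7711    0.0035  101.8312 -108.3689]
```

View pics/v9.png

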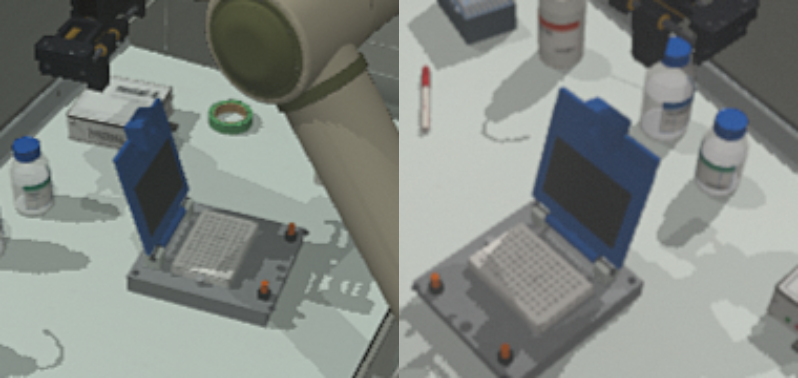

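The picture shows the gripper behind and above the lid's free edge, and the bottles stay clear. I'll go down behind the tongue and pull the lid over.

carry_out --plan '[{"hand": 0, "tx": 0, "ty": 0, "tz": -30, "rx": 0, "ry": 0, "rz": 0}, {"hand": 0, "tx": 0, "ty": 0, "tz": -54, "rx": 0, "ry": 0, "rz": 0}, {"hand": 0, "tx": 0, "ty": 0, "tz": -54, "rx": 0, "ry": 0, "rz": 0}, {"hand": 0, "tx": -16, "ty": -2, "tz": -54, "rx": 0, "ry": 0, "rz": 0}, {"hand": 0, "tx": -26, "ty": -3, "tz": -54, "rx": 0, "ry": 0, "rz": 0}, {"hand": 0, "tx": -36, "ty": -4, "tz": -54, "rx": 0, "ry": 0, "rz": 0}, {"hand": 0, "tx": -36, "ty": -4, "tz": -54, "rx": 0, "ry": 0, "rz": 0}]'

```text
time: 15.92
tool_pos: [0.6728, -0.03, 0.2012]
tool_rot: [[-0.993, -0.117, 0.004], [-0.117, 0.993, -0.001], [-0.004, -0.001, -1.0]]
wrist_force: [0.5, 0.4, 0.3]
opening: 0.0001
grip_force: 0.0
```

```bash
python3 st.py
```

```text
15.9167 W [ 0.6728 -0.03    0.2012] J [[129.9129  -1.2215 201.1517]] op 0.0001 F [0.4739 0.4222 0.308 ] M [ 0.0579  0.0503 -0.0232] grip 0.0
```

The tips passed over the lid's edge: z was 0.201 because of motion lag. I'll go back and come in lower.

carry_out --plan '[{"hand": 0, "tx": 0, "ty": 0, "tz": 15, "rx": 0, "ry": 0, "rz": 0}, {"hand": 0, "tx": 20, "ty": 2, "tz": 15, "rx": 0, "ry": 0, "rz": 0}, {"hand": 0, "tx": 38, "ty": 5, "tz": 15, "rx": 0, "ry": 0, "rz": 0}, {"hand": 0, "tx": 38, "ty": 5, "tz": 0, "rx": 0, "ry": 0, "rz": 0}, {"hand": 0, "tx": 38, "ty": 5, "tz": -16, "rx": 0, "ry": 0, "rz": 0}, {"hand": 0, "tx": 38, "ty": 5, "tz": -16, "rx": 0, "ry": 0, "rz": 0}, {"hand": 0, "tx": 22, "ty": 3, "tz": -16, "rx": 0, "ry": 0, "rz": 0}, {"hand": 0, "tx": 12, "ty": 1, "tz": -16, "rx": 0, "ry": 0, "rz": 0}, {"hand": 0, "tx": 2, "ty": 0, "tz": -16, "rx": 0, "ry": 0, "rz": 0}, {"hand": 0, "tx": -8, "ty": -1, "tz": -16, "rx": 0, "ry": 0, "rz": 0}]'

```text
time: 16.75
tool_pos: [0.6657, -0.031, 0.184]
tool_rot: [[-0.993, -0.118, 0.004], [-0.118, 0.993, -0.001], [-0.004, -0.001, -1.0]]
wrist_force: [2.5, 0.2, 1.0]
opening: 0.0005
grip_force: 1.1
```

```bash
python3 st.py
```

```text
16.75 W [ 0.6657 -0.031   0.184 ] J [[122.7565  -1.3843 183.9726]] op 0.0005 F [2.4989 0.2118 1.0238] M [ 0.0308 -0.3425 -0.0244] grip 1.0746083964477293
```

carry_out --plan '[{"hand": 0, "tx": -10, "ty": -1, "tz": 2, "rx": 0, "ry": 0, "rz": 0}, {"hand": 0, "tx": -22, "ty": -3, "tz": 4, "rx": 0, "ry": 0, "rz": 0}, {"hand": 0, "tx": -34, "ty": -4, "tz": 5, "rx": 0, "ry": 0, "rz": 0}, {"hand": 0, "tx": -47, "ty": -5, "tz": 5, "rx": 0, "ry": 0, "rz": 0}, {"hand": 0, "tx": -62, "ty": -7, "tz": 4, "rx": 0, "ry": 0, "rz": 0}, {"hand": 0, "tx": -77, "ty": -9, "tz": 1, "rx": 0, "ry": 0, "rz": 0}, {"hand": 0, "tx": -94, "ty": -11, "tz": -4, "rx": 0, "ry": 0, "rz": 0}, {"hand": 0, "tx": -109, "ty": -12, "tz": -10, "rx": 0, "ry": 0, "rz": 0}, {"hand": 0, "tx": -122, "ty": -14, "tz": -17, "rx": 0, "ry": 0, "rz": 0}, {"hand": 0, "tx": -135, "ty": -15, "tz": -26, "rx": 0, "ry": 0, "rz": 0}]'

```text
time: 17.58
tool_pos: [0.5309, -0.0462, 0.1578]
tool_rot: [[-0.993, -0.117, 0.004], [-0.118, 0.993, -0.001], [-0.004, -0.002, -1.0]]
wrist_force: [1.0, -1.1, 0.6]
opening: -0.0002
grip_force: 0.5
```

```bash
python3 st.py
```

```text
17.5833 W [ 0.5309 -0.0462  0.1578] J [[-12.8546  -1.2066 157.8258]] op -0.0002 F [ 1.012  -1.064   0.5535] M [-0.0933 -0.0947 -0.0023] grip 0.4747869192942744
```

carry_out --plan '[{"hand": 0, "tx": -18, "ty": -2, "tz": -15, "rx": 0, "ry": 0, "rz": 0}, {"hand": 0, "tx": -33, "ty": -4, "tz": -33, "rx": 0, "ry": 0, "rz": 0}, {"hand": 0, "tx": -42, "ty": -5, "tz": -46, "rx": 0, "ry": 0, "rz": 0}, {"hand": 0, "tx": -50, "ty": -6, "tz": -60, "rx": 0, "ry": 0, "rz": 0}, {"hand": 0, "tx": -55, "ty": -6, "tz": -74, "rx": 0, "ry": 0, "rz": 0}, {"hand": 0, "tx": -59, "ty": -7, "tz": -89, "rx": 0, "ry": 0, "rz": 0}, {"hand": 0, "tx": -61, "ty": -7, "tz": -101, "rx": 0, "ry": 0, "rz": 0}, {"hand": 0, "tx": -62, "ty": -7, "tz": -109, "rx": 0, "ry": 0, "rz": 0}, {"hand": 0, "tx": -62, "ty": -7, "tz": -109, "rx": 0, "ry": 0, "rz": 0}]'

```text
time: 18.33
tool_pos: [0.4687, -0.053, 0.0463]
tool_rot: [[-0.993, -0.117, -0.0], [-0.117, 0.993, 0.0], [0.0, 0.0, -1.0]]
wrist_force: [-0.4, 0.7, -0.2]
opening: 0.0005
grip_force: 0.0
```

```bash
python3 st.py
python3 - <<'E'
from h import *
p=np.load("jig.npy")
for c in("scene","side"):
  a=cams.get_image(c);cv2.imwrite(f"pics/{c}_lid.png",a)
  for x in cams.silhouettes(c,"jig_lid")[:2]:print(c,x["p"],x["extent"])
  m=model(c)
  for th in(.05,.2,.5):
    P=[(70-L*np.cos(th),y,52+L*np.sin(th)) for L in(5,168) for y in(-75,75)]
    uv=proj(m,jw(p,P));print(th,uv.min(0),np.ptp(uv,0))
E
```

```text
18.3333 W [ 0.4687 -0.053   0.0463] J [[-75.4806  -0.8524  46.3404]] op 0.0005 F [-0.3706  0.7021 -0.1855] M [0.0352 0.0629 0.0029] grip 0.0
scene 0.66 [270.0, 179.2, 92.1, 69.0]
scene 0.27 [267.4, 175.4, 109.8, 90.3]
0.05 [269.2328 176.3937] [92.5472 73.5832]
0.2 [269.156 176.188] [92.6738 67.163 ]
0.5 [272.9874 175.7326] [89.0365 51.3092]
side 0.97 [306.9, 173.4, 64.7, 41.8]
0.05 [303.0388 173.0822] [70.285  43.7193]
0.2 [303.0015 172.8868] [69.8661 37.0692]
0.5 [302.8211 162.6386] [65.3679 41.4658]
```

carry_out --plan '[{"hand": 0, "tx": 0, "ty": 0, "tz": 40, "rx": 0, "ry": 0, "rz": 0}, {"hand": 50, "tx": 0, "ty": 5, "tz": 80, "rx": 0, "ry": 0, "rz": 0}, {"hand": 50, "tx": 0, "ty": 45, "tz": 90, "rx": 0, "ry": 0, "rz": 0}, {"hand": 50, "tx": -5, "ty": 86, "tz": 95, "rx": 0, "ry": 0, "rz": 0}, {"hand": 50, "tx": -5, "ty": 127, "tz": 100, "rx": 0, "ry": 0, "rz": 0}, {"hand": 50, "tx": -5, "ty": 168, "tz": 105, "rx": 0, "ry": 0, "rz": 0}, {"hand": 50, "tx": -10, "ty": 209, "tz": 110, "rx": 0, "ry": 0, "rz": 0}, {"hand": 50, "tx": -10, "ty": 250, "tz": 115, "rx": 0, "ry": 0, "rz": 0}, {"hand": 50, "tx": -13, "ty": 291, "tz": 120, "rx": 0, "ry": 0, "rz": 0}, {"hand": 50, "tx": -13, "ty": 330, "tz": 130, "rx": 0, "ry": 0, "rz": 0}]'

```text
time: 19.37
tool_pos: [0.4541, 0.2796, 0.1769]
tool_rot: [[-0.993, -0.118, -0.0], [-0.118, 0.993, -0.0], [0.0, 0.0, -1.0]]
wrist_force: [0.6, -0.4, 0.8]
opening: 0.0443
grip_force: 0.0
```

carry_out --plan '[{"hand": 50, "tx": 0, "ty": 22, "tz": 10, "rx": 0, "ry": 0, "rz": 0}, {"hand": 50, "tx": 0, "ty": 22, "tz": 10, "rx": 0, "ry": 0, "rz": 0}, {"hand": 50, "tx": 0, "ty": 22, "tz": 10, "rx": 0, "ry": 0, "rz": 0}]'

```text
time: 19.62
tool_pos: [0.4551, 0.3002, 0.187]
tool_rot: [[-0.993, -0.12, 0.002], [-0.12, 0.993, 0.0], [-0.002, 0.0, -1.0]]
wrist_force: [0.1, -0.0, 0.1]
opening: 0.0439
grip_force: 0.0
```

```bash
cat > pin.py <<'E'
from h import *
s=r.sense();m=model("wrist",s);a=cams.get_image("wrist");cv2.imwrite("pics/pin.png",a)
print(s["time"],s["tool_pos"],s["opening"],s["wrist_force"])
hsv=cv2.cvtColor(a,cv2.COLOR_BGR2HSV);k=((hsv[...,0]<10)|(hsv[...,0]>170))&(hsv[...,1]>110)&(hsv[...,2]>50)
n,l,st,c=cv2.connectedComponentsWithStats(k.astype(np.uint8))
for i in np.argsort(-st[1:,4])[:3]+1: print("red",st[i],c[i],onplane(m,c[i],.088),onplane(m,c[i],.072))
for n in("pin","pin_block"):
  for x in cams.silhouettes("wrist",n)[:1]:print(n,x["p"],x["extent"])
E
python3 pin.py
```

```text
19.6167 [0.4551 0.3002 0.187 ] 0.043948553750775256 [ 0.0668 -0.0169  0.1455]
red [308 180  20  26 397] [317.2972 192.864 ] [[0.4521 0.2986 0.088 ]] [[0.4562 0.299  0.072 ]]
red [351 329   7   3  14] [354.0714 329.6429] [[0.5877 0.3518 0.088 ]] [[0.6    0.3554 0.072 ]]
red [ 21 141   1   1   1] [ 21. 141.] [[0.4375 0.0482 0.088 ]] [[0.4407 0.0335 0.072 ]]
pin 0.75 [302.6, 170.4, 33.2, 34.6]
pin_block 0.67 [280.2, 141.9, 78.0, 83.5]
```

carry_out --plan '[{"hand": 50, "tx": 0, "ty": -2, "tz": -35, "rx": 0, "ry": 0, "rz": 0}, {"hand": 50, "tx": 0, "ty": -2, "tz": -65, "rx": 0, "ry": 0, "rz": 0}, {"hand": 50, "tx": 0, "ty": -2, "tz": -65, "rx": 0, "ry": 0, "rz": 0}, {"hand": 50, "tx": 0, "ty": -2, "tz": -65, "rx": 0, "ry": 0, "rz": 0}]'

```text
time: 20.1
tool_pos: [0.455, 0.2962, 0.1209]
tool_rot: [[-0.993, -0.116, -0.003], [-0.116, 0.993, -0.001], [0.003, -0.001, -1.0]]
wrist_force: [-0.8, 0.6, 0.3]
opening: 0.0441
grip_force: 0.0
```

```bash
python3 pin.py
```

```text
20.1 [0.455  0.2962 0.1209] 0.044104483348879356 [-0.7899  0.5953  0.2928]
red [310 199  26  36 717] [322.1897 217.1227] [[0.4511 0.2983 0.088 ]] [[0.4565 0.2991 0.072 ]]
red [335 345  34  21 321] [349.7477 357.162 ] [[0.5616 0.3329 0.088 ]] [[0.5758 0.3364 0.072 ]]
pin 0.83 [298.7, 186.9, 45.3, 47.7]
pin_block 0.87 [276.5, 148.2, 94.5, 103.7]
```

carry_out --plan '[{"hand": 50, "tx": 0, "ty": 2, "tz": -30, "rx": 0, "ry": 0, "rz": 0}, {"hand": 50, "tx": 0, "ty": 2, "tz": -55, "rx": 0, "ry": 0, "rz": 0}, {"hand": 50, "tx": 0, "ty": 2, "tz": -70, "rx": 0, "ry": 0, "rz": 0}, {"hand": 50, "tx": 0, "ty": 2, "tz": -78, "rx": 0, "ry": 0, "rz": 0}, {"hand": 50, "tx": 0, "ty": 2, "tz": -78, "rx": 0, "ry": 0, "rz": 0}, {"hand": 50, "tx": 0, "ty": 2, "tz": -78, "rx": 0, "ry": 0, "rz": 0}]'

```text
time: 20.75
tool_pos: [0.456, 0.2995, 0.0444]
tool_rot: [[-0.993, -0.118, 0.002], [-0.118, 0.993, 0.001], [-0.002, 0.0, -1.0]]
wrist_force: [-0.1, -0.0, 1.0]
opening: 0.0437
grip_force: 0.0
```

```bash
python3 pin.py
python3 - <<'E'
from h import *
a=cv2.imread("pics/pin.png");cv2.imwrite("pics/v10.png",cv2.resize(a[120:380,180:460],None,fx=2.2,fy=2.2))
E
```

```text
20.75 [0.456  0.2995 0.0444] 0.043747603077778884 [-0.0819 -0.0156  0.95  ]
red [ 297  235   40   62 1907] [316.8002 266.4363] [[0.4488 0.2983 0.088 ]] [[0.4572 0.2991 0.072 ]]
pin 0.67 [287.0, 217.5, 62.3, 80.6]
pin_block 0.61 [261.0, 158.8, 128.2, 137.1]
```

carry_out --plan '[{"hand": 50, "tx": 0, "ty": -1, "tz": -3, "rx": 0, "ry": 0, "rz": 0}, {"hand": 50, "tx": 0, "ty": -1, "tz": -3, "rx": 0, "ry": 0, "rz": 0}, {"hand": 10, "tx": 0, "ty": -1, "tz": -3, "rx": 0, "ry": 0, "rz": 0}, {"hand": 10, "tx": 0, "ty": -1, "tz": -3, "rx": 0, "ry": 0, "rz": 0}, {"hand": 10, "tx": 0, "ty": -1, "tz": -3, "rx": 0, "ry": 0, "rz": 0}, {"hand": 10, "tx": 0, "ty": -1, "tz": -3, "rx": 0, "ry": 0, "rz": 0}, {"hand": 10, "tx": 0, "ty": -1, "tz": -3, "rx": 0, "ry": 0, "rz": 0}]' --newtons 50

```text
time: 21.48
tool_pos: [0.4553, 0.2983, 0.0403]
tool_rot: [[-0.993, -0.118, 0.0], [-0.118, 0.993, 0.0], [-0.0, 0.0, -1.0]]
wrist_force: [0.3, -0.4, -0.1]
opening: 0.0167
grip_force: 50.0
```

```bash
python3 st.py
```

```text
21.4833 W [0.4553 0.2983 0.0403] J [[-48.8908 349.6762  40.2861]] op 0.0167 F [ 0.2692 -0.3603 -0.1179] M [ 0.0164 -0.0107 -0.0077] grip 50.00082850456238
```

carry_out --plan '[{"hand": 10, "tx": 0, "ty": 0, "tz": 15, "rx": 0, "ry": 0, "rz": 0}, {"hand": 10, "tx": 0, "ty": 0, "tz": 35, "rx": 0, "ry": 0, "rz": 0}, {"hand": 10, "tx": 0, "ty": 0, "tz": 65, "rx": 0, "ry": 0, "rz": 0}, {"hand": 10, "tx": 0, "ty": 0, "tz": 95, "rx": 0, "ry": 0, "rz": 0}, {"hand": 10, "tx": 0, "ty": 0, "tz": 110, "rx": 0, "ry": 0, "rz": 0}, {"hand": 10, "tx": 0, "ty": 0, "tz": 110, "rx": 0, "ry": 0, "rz": 0}]'

```text
time: 21.98
tool_pos: [0.4565, 0.2988, 0.1535]
tool_rot: [[-0.993, -0.118, 0.006], [-0.118, 0.993, 0.002], [-0.006, 0.002, -1.0]]
wrist_force: [0.3, -0.2, -0.8]
opening: 0.0165
grip_force: 50.0
```

```bash
python3 pin.py; python3 st.py
python3 - <<'E'
from h import *
m=cams.camera_model("wrist");m["cam_to_world"]=m["tool_from_camera"]
z=-.0403+0  # pin foot rel TCP: collar bottom world .05 when TCP .0403 -> tool z = .0403-.05
t=np.linspace(0,2*np.pi,73)
for e in(-4,-2,0,2,4):
  C=np.c_[e/1000+.016*np.cos(t),.016*np.sin(t),np.full(73,.0403-.05)]
  K=np.c_[e/1000+.005*np.cos(t),.005*np.sin(t),np.full(73,.0403-.0045)]
  a=proj(m,C);b=proj(m,K);print(e,"collar rows",a[:,1].min(),a[:,1].max(),"cols",a[:,0].min(),a[:,0].max(),"foot",b.min(0),b.max(0))
a=cv2.imread("pics/pin.png");g=cv2.cvtColor(a,6)
print("col320 rows",[(i,int(g[i,316:324].mean())) for i in range(100,250,3)])
E
```

```text
21.9833 [0.4565 0.2988 0.1535] 0.01647862441539865 [ 0.3238 -0.1502 -0.7926]
red [ 300  240   41   57 1897] [319.6821 270.5445] [[0.5104 0.3062 0.088 ]] [[0.5191 0.3073 0.072 ]]
red [331 329  33  20 288] [348.7153 337.3229] [[0.5726 0.3394 0.088 ]] [[0.5856 0.3428 0.072 ]]
pin 0.87 [293.7, 215.5, 54.2, 80.2]
pin_block 0.77 [275.8, 140.3, 90.6, 86.7]
22.1333 W [0.4546 0.298  0.1489] J [[-49.5915 349.4843 148.8842]] op 0.0164 F [ 0.399  -0.5647 -1.5356] M [ 0.0001 -0.0182 -0.017 ] grip 49.99999299645424
-4 collar rows 228.0287132817078 281.5455666548572 cols 288.8047699320102 347.3431869820015 foot [311.114  219.3285] [325.6874 233.0196]
-2 collar rows 224.4948804906426 278.3591304669019 cols 288.70581075859053 347.43379061187744 foot [311.0928 216.5477] [325.7037 230.3095]
0 collar rows 220.93747376204223 275.1525147287998 cols 288.60620854881586 347.5249829024737 foot [311.0714 213.7523] [325.7201 227.5854]
2 collar rows 217.3562564164771 271.9255271374182 cols 288.50595701458406 347.61676960936774 foot [311.0499 210.9424] [325.7366 224.8473]
4 collar rows 213.75098859556903 268.6779729384074 cols 288.4050497855387 347.7091565634151 foot [311.0283 208.1178] [325.7532 222.095 ]
col320 rows [(100, 153), (103, 153), (106, 130), (109, 115), (112, 115), (115, 114), (118, 115), (121, 114), (124, 115), (127, 115), (130, 114), (133, 115), (136, 115), (139, 115), (142, 115), (145, 115), (148, 82), (151, 40), (154, 55), (157, 86), (160, 90), (163, 89), (166, 90), (169, 90), (172, 90), (175, 90), (178, 89), (181, 80), (184, 77), (187, 71), (190, 35), (193, 36), (196, 36), (199, 41), (202, 73), (205, 81), (208, 80), (211, 81), (214, 81), (217, 52), (220, 46), (223, 48), (226, 69), (229, 72), (232, 72), (235, 72), (238, 70), (241, 22), (244, 19), (247, 20)]
```

carry_out --plan '[{"hand": 10, "tx": 0, "ty": -40, "tz": 0, "rx": 0, "ry": 0, "rz": -0.3}, {"hand": 10, "tx": 0, "ty": -80, "tz": 0, "rx": 0, "ry": 0, "rz": -0.3}, {"hand": 10, "tx": -2, "ty": -120, "tz": 0, "rx": 0, "ry": 0, "rz": -0.3}, {"hand": 10, "tx": -2, "ty": -160, "tz": 0, "rx": 0, "ry": 0, "rz": -0.3}, {"hand": 10, "tx": -4, "ty": -200, "tz": 0, "rx": 0, "ry": 0, "rz": -0.3}, {"hand": 10, "tx": -4, "ty": -240, "tz": 0, "rx": 0, "ry": 0, "rz": -0.3}, {"hand": 10, "tx": -6, "ty": -280, "tz": 0, "rx": 0, "ry": 0, "rz": -0.3}, {"hand": 10, "tx": -6, "ty": -315, "tz": 0, "rx": 0, "ry": 0, "rz": -0.3}, {"hand": 10, "tx": -6, "ty": -345, "tz": 0, "rx": 0, "ry": 0, "rz": -0.3}, {"hand": 10, "tx": -6, "ty": -352, "tz": 0, "rx": 0, "ry": 0, "rz": -0.3}]'

```text
time: 22.97
tool_pos: [0.4487, -0.0572, 0.1488]
tool_rot: [[-0.994, -0.109, -0.002], [-0.109, 0.994, 0.0], [0.002, 0.0, -1.0]]
wrist_force: [-0.2, 0.1, -2.0]
opening: 0.0166
grip_force: 50.0
```

carry_out --plan '[{"hand": 10, "tx": 0, "ty": 0, "tz": 0, "rx": 0, "ry": 0, "rz": 0}, {"hand": 10, "tx": 0, "ty": 0, "tz": 0, "rx": 0, "ry": 0, "rz": 0}]'

```text
time: 23.13
tool_pos: [0.4487, -0.0531, 0.1493]
tool_rot: [[-0.994, -0.112, -0.002], [-0.112, 0.994, 0.001], [0.002, 0.001, -1.0]]
wrist_force: [0.2, 0.1, -1.1]
opening: 0.0166
grip_force: 50.0
```

```bash
python3 st.py
python3 - <<'E'
from h import *
a=cams.get_image("wrist");cv2.imwrite("pics/hole.png",a)
cv2.imwrite("pics/v10.png",cv2.resize(a[150:300,220:420],None,fx=4,fy=4,interpolation=2))
E
```

```text
23.1333 W [ 0.4487 -0.0531  0.1493] J [[-95.3278   1.314  149.2612]] op 0.0166 F [ 0.1703  0.1212 -1.0895] M [0.0353 0.0187 0.0024] grip 50.000148955732584
```

View pics/v10.png

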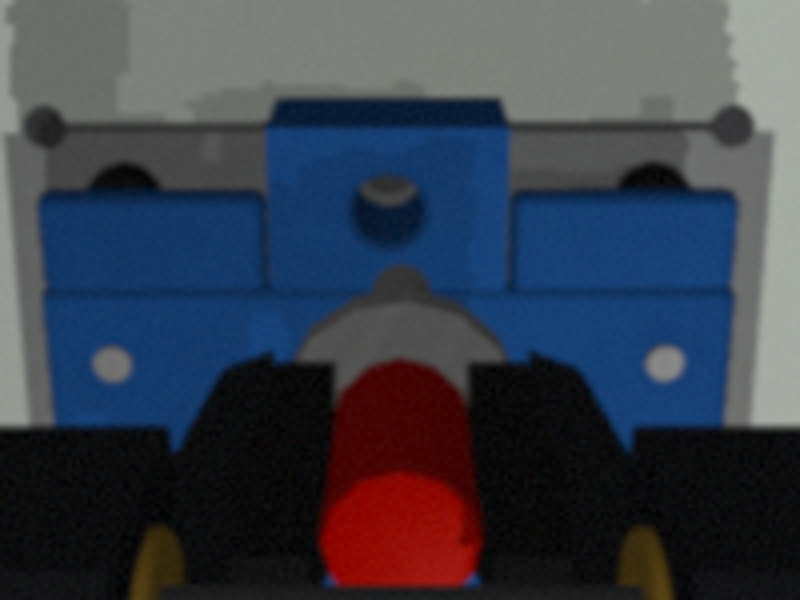

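The wrist view shows the lid folded on its bumpers, with the hole centred at full-image (317,202) and the pin foot at (320.5,~221). The pin therefore has to move about -2.5 mm in y.

carry_out --plan '[{"hand": 10, "tx": 0.5, "ty": -2.5, "tz": 0, "rx": 0, "ry": 0, "rz": 0}, {"hand": 10, "tx": 0.5, "ty": -2.5, "tz": -15, "rx": 0, "ry": 0, "rz": 0}, {"hand": 10, "tx": 0.5, "ty": -2.5, "tz": -25, "rx": 0, "ry": 0, "rz": 0}, {"hand": 10, "tx": 0.5, "ty": -2.5, "tz": -25, "rx": 0, "ry": 0, "rz": 0}, {"hand": 10, "tx": 0.5, "ty": -2.5, "tz": -25, "rx": 0, "ry": 0, "rz": 0}]'

```text
time: 23.6
tool_pos: [0.4496, -0.0554, 0.1252]
tool_rot: [[-0.993, -0.114, -0.001], [-0.114, 0.993, 0.0], [0.001, 0.001, -1.0]]
wrist_force: [0.5, -0.3, 0.1]
opening: 0.0167
grip_force: 50.0
```

```bash
python3 st.py
python3 - <<'E'
from h import *
a=cams.get_image("wrist");cv2.imwrite("pics/hole2.png",a)
hsv=cv2.cvtColor(a,cv2.COLOR_BGR2HSV);blue=((hsv[...,0]>100)&(hsv[...,0]<130)&(hsv[...,1]>120)&(hsv[...,2]>75))
for rr in range(186,226,3):
  print(rr,"".join("#" if b else "." for b in blue[rr,285:356]))
E
```

```text
23.6 W [ 0.4496 -0.0554  0.1252] J [[-94.6563  -1.0527 125.1652]] op 0.0167 F [ 0.5186 -0.2975  0.1406] M [ 0.0145 -0.031   0.0176] grip 50.00006468966603
186 .......................................................................
189 .###################################################################...
192 ..##################################################################...
195 ..##################################################################...
198 ..##################################################################...
201 ..#############################........#############################...
204 ..#########################................#########################...
207 .########################...................#########################..
210 .########################....................##########################
213 #.#######################...................########################.##
216 #.#########################................#########################.##
219 #.###########################.............##########################.##
222 #.##########################..............##########################.##
225 #.####################...........................###################.##
```

carry_out --plan '[{"hand": 10, "tx": -0.5, "ty": 0, "tz": -10, "rx": 0, "ry": 0, "rz": 0}, {"hand": 10, "tx": -0.5, "ty": 0, "tz": -20, "rx": 0, "ry": 0, "rz": 0}, {"hand": 10, "tx": -0.5, "ty": 0, "tz": -28, "rx": 0, "ry": 0, "rz": 0}, {"hand": 10, "tx": -0.5, "ty": 0, "tz": -35, "rx": 0, "ry": 0, "rz": 0}, {"hand": 10, "tx": -0.5, "ty": 0, "tz": -40, "rx": 0, "ry": 0, "rz": 0}, {"hand": 10, "tx": -0.5, "ty": 0, "tz": -40, "rx": 0, "ry": 0, "rz": 0}]'

```text
time: 24.15
tool_pos: [0.449, -0.0561, 0.0846]
tool_rot: [[-0.994, -0.113, -0.001], [-0.113, 0.994, 0.0], [0.001, 0.001, -1.0]]
wrist_force: [0.2, 0.5, -0.9]
opening: 0.0169
grip_force: 50.0
```

```bash
python3 st.py
```

```text
24.15 W [ 0.449  -0.0561  0.0846] J [[-95.3939  -1.6581  84.5991]] op 0.0169 F [ 0.1582  0.5362 -0.9196] M [0.0619 0.0044 0.0769] grip 50.00011609867215
```

carry_out --plan '[{"hand": 10, "tx": 0, "ty": 0, "tz": -6, "rx": 0, "ry": 0, "rz": 0}, {"hand": 10, "tx": 0, "ty": 0, "tz": -11, "rx": 0, "ry": 0, "rz": 0}, {"hand": 10, "tx": 0, "ty": 0, "tz": -16, "rx": 0, "ry": 0, "rz": 0}, {"hand": 10, "tx": 0, "ty": 0, "tz": -21, "rx": 0, "ry": 0, "rz": 0}, {"hand": 10, "tx": 0, "ty": 0, "tz": -24, "rx": 0, "ry": 0, "rz": 0}, {"hand": 10, "tx": 0, "ty": 0, "tz": -24, "rx": 0, "ry": 0, "rz": 0}]'

```text
time: 24.65
tool_pos: [0.4489, -0.0561, 0.0606]
tool_rot: [[-0.994, -0.112, -0.001], [-0.112, 0.994, 0.0], [0.001, 0.001, -1.0]]
wrist_force: [0.2, -0.4, -0.8]
opening: 0.0165
grip_force: 50.0
```

```bash
python3 st.py
```

```text
24.65 W [ 0.4489 -0.0561  0.0606] J [[-95.432   -1.7441  60.5812]] op 0.0165 F [ 0.1817 -0.3832 -0.7806] M [ 0.0427  0.0005 -0.0504] grip 50.00017996877432
```

carry_out --plan '[{"hand": 10, "tx": 0, "ty": 0, "tz": -3, "rx": 0, "ry": 0, "rz": 0}, {"hand": 10, "tx": 0, "ty": 0, "tz": -6, "rx": 0, "ry": 0, "rz": 0}, {"hand": 10, "tx": 0, "ty": 0, "tz": -8, "rx": 0, "ry": 0, "rz": 0}, {"hand": 10, "tx": 0, "ty": 0, "tz": -10, "rx": 0, "ry": 0, "rz": 0}, {"hand": 10, "tx": 0, "ty": 0, "tz": -12, "rx": 0, "ry": 0, "rz": 0}, {"hand": 10, "tx": 0, "ty": 0, "tz": -12, "rx": 0, "ry": 0, "rz": 0}]' --newtons 60

```text
time: 25.15
tool_pos: [0.4493, -0.0563, 0.0492]
tool_rot: [[-0.994, -0.113, 0.0], [-0.113, 0.994, -0.0], [-0.0, -0.0, -1.0]]
wrist_force: [-0.3, -0.9, 2.7]
opening: 0.0166
grip_force: 60.0
```

carry_out --plan '[{"hand": 10, "tx": 0, "ty": 0, "tz": -1, "rx": 0, "ry": 0, "rz": 0}, {"hand": 10, "tx": 0, "ty": 0, "tz": -2, "rx": 0, "ry": 0, "rz": 0}, {"hand": 10, "tx": 0, "ty": 0, "tz": -2, "rx": 0, "ry": 0, "rz": 0}]'

```text
time: 25.4
tool_pos: [0.4491, -0.0563, 0.0474]
tool_rot: [[-0.994, -0.113, -0.0], [-0.113, 0.994, -0.0], [0.0, -0.0, -1.0]]
wrist_force: [-1.9, -1.1, 4.0]
opening: 0.0161
grip_force: 60.0
```

```bash
python3 st.py
```

```text
25.4 W [ 0.4491 -0.0563  0.0474] J [[-95.3102  -1.9517  47.3755]] op 0.0161 F [-1.9091 -1.1196  4.004 ] M [-0.0799  0.2749 -0.0012] grip 60.00017590820789
```

carry_out --plan '[{"hand": 10, "tx": 0, "ty": 0, "tz": -1, "rx": 0, "ry": 0, "rz": 0}, {"hand": 10, "tx": 0, "ty": 0, "tz": -2, "rx": 0, "ry": 0, "rz": 0}, {"hand": 10, "tx": 0, "ty": 0, "tz": -2, "rx": 0, "ry": 0, "rz": 0}]'

```text
time: 25.65
tool_pos: [0.4491, -0.0564, 0.0464]
tool_rot: [[-0.994, -0.113, 0.001], [-0.113, 0.994, -0.001], [-0.0, -0.001, -1.0]]
wrist_force: [-6.8, 0.5, 19.5]
opening: 0.0164
grip_force: 60.0
```

carry_out --plan '[{"hand": 10, "tx": 0, "ty": 0, "tz": -1, "rx": 0, "ry": 0, "rz": 0}, {"hand": 10, "tx": 0, "ty": 0, "tz": -1, "rx": 0, "ry": 0, "rz": 0}, {"hand": 10, "tx": 0, "ty": 0, "tz": -1, "rx": 0, "ry": 0, "rz": 0}]'

```text
time: 25.9
tool_pos: [0.4491, -0.0564, 0.0462]
tool_rot: [[-0.994, -0.113, 0.001], [-0.113, 0.994, -0.001], [-0.001, -0.001, -1.0]]
wrist_force: [-9.8, 1.1, 30.6]
opening: 0.0167
grip_force: 60.0
```

```bash
python3 st.py
```

```text
25.9 W [ 0.4491 -0.0564  0.0462] J [[-95.2608  -2.0236  46.1792]] op 0.0167 F [-9.8287  1.1273 30.6433] M [ 0.2284  1.5299 -0.0485] grip 60.00077370554209
```

carry_out --plan '[{"hand": 10, "tx": -0.5, "ty": 0, "tz": 0.7, "rx": 0, "ry": 0, "rz": 0}, {"hand": 10, "tx": -0.5, "ty": 0, "tz": 0.7, "rx": 0, "ry": 0, "rz": 0}, {"hand": 10, "tx": -0.5, "ty": 0, "tz": 0.7, "rx": 0, "ry": 0, "rz": 0}, {"hand": 10, "tx": -0.5, "ty": 0, "tz": 0.7, "rx": 0, "ry": 0, "rz": 0}]'

```text
time: 26.23
tool_pos: [0.4491, -0.0564, 0.0464]
tool_rot: [[-0.994, -0.113, 0.002], [-0.113, 0.994, -0.001], [-0.002, -0.001, -1.0]]
wrist_force: [-4.9, 1.3, 22.6]
opening: 0.0165
grip_force: 60.0
```

```bash
python3 st.py
python3 - <<'E'
from h import *
# lid check: slab vs tongue front edges in wrist view
s=r.sense();m=model("wrist",s);p=np.load("jig.npy");a=cams.get_image("wrist");cv2.imwrite("pics/end.png",a)
hsv=cv2.cvtColor(a,cv2.COLOR_BGR2HSV);blue=((hsv[...,0]>100)&(hsv[...,0]<130)&(hsv[...,1]>120)&(hsv[...,2]>40))
c=np.where(blue[:,270:290].all(1))[0];w=np.where(blue[130])[0]
print("blue top row",c[:1])
for rr in range(80,220,15):
  w=np.where(blue[rr])[0];print(rr,w.min() if len(w) else None,w.max() if len(w) else None)
for th in(0,.05):
  u=np.array([-np.cos(th),0,np.sin(th)]);n=np.array([np.sin(th),0,np.cos(th)]);h=np.array([70,0,52])
  P=[h+183*u+4.5*n+[0,y,0] for y in(-25,25)]+[h+168*u+4*n+[0,y,0] for y in(-75,75)]
  print(th,proj(m,jw(p,P)).round(1).tolist())
E
```

```text
26.2333 W [ 0.4491 -0.0564  0.0464] J [[-95.3172  -2.0059  46.3852]] op 0.0165 F [-4.9164  1.2689 22.5575] M [0.2582 0.8122 0.0554] grip 60.00086411833763
blue top row []
80 None None
95 None None
110 None None
125 None None
140 None None
155 None None
170 None None
185 None None
200 None None
215 276 366
0 [[274.3, 218.3], [369.3, 218.2], [183.2, 244.2], [460.4, 244.1]]
0.05 [[271.7, 225.1], [372.0, 225.1], [176.4, 251.6], [467.3, 251.5]]
```

```bash
python3 -c "
from cell import r
print(r.job_done())"
```

```text
the job is handed in; nothing more can be done
None
```

The job is handed in: the plate is against all three dowels, the lid is folded, and the pin is through the lid hole and into the base hole. The arm is still gripping the pin at 60 N and pressing down at about 22 N, with the lid fully shut by the stop height and last wrist view; the timer and marker were not touched.

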